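Nest the turned-wood desk pots under the wire shelf

ROBOT

A 6-joint arm with a two-finger parallel gripper is mounted at the origin on the work surface. World frame = base frame: x ahead of the robot, y to its left, z up, the work surface at z = 0. Lengths are in m, angles in rad, forces in N, time in s.
With the tool pointing down it reaches from about 0.325 to 0.9 m from the base axis. Payload 3.5 kg.
Tool frame: the origin (TCP) lies at the very end of the fingers, on their centre line; the grasp point (between the pads) lies 19 mm behind it; z points along the fingers, y is the line along which they close (so a half turn about z gives the same grasp; the last joint's range is limited). The gripper opens to 85 mm and grips with 20 to 120 N. Pads are 22 mm wide; open, the fingers measure 114 mm over their backs; the gripper's body (76 mm by 85 mm) begins 54 mm behind the grasp point. The pads swing forward as they close: fully open they stand 13 mm farther back than shut.
Start: joints at [-1.36, 0.276, -0.026, 1.268, 0, 1.467], TCP at [0.193, -0.594, 0.207] pointing down, gripper open.
Joint ranges: [-3.12, 3.12], [-0.85, 1.88], [-1.08, 1.24], [-1.95, 2.15], [-1.57, 1.53], [-3.14, 3.14]. Speed limits (rad/s): [2.57, 2.57, 3.14, 3.14, 3.14, 3.14].

INTERFACE

Orientations are given as a unit quaternion [w, x, y, z].
In Python, from station import robot gives the robot as it stands.
- The arm moves only by the tool send_rows, never from a script. Its argument "targets" is one flat list of numbers, 7 for each row, row after row: the shift along the tool's x, y, z normalised to -1 to 1, where 1 is 50 cm, then the turn, a rotation vector about the tool's x, y, z normalised to -1 to 1, where 1 is 0.5 rad, then the opening, from -1 (shut) to 1 (fully open). In form: [x, y, z, ax, ay, az, gripper, x, y, z, ax, ay, az, gripper, ...]. A call has 1 to 10 rows; each row shifts and turns the commanded pose from where the row before left it, along the tool's axes as they then stand; what a row does not reach is not made up. A row lasts 1/12 s, in which the tool goes at most 41.7 mm and 7.16 degrees, less where a joint would pass 70% of its speed; a pose out of reach is approached as far as the arm can. A call with a number of a shift or a turn outside -1 to 1 is refused whole. A call with a gripper value outside its range is refused whole. The fingers move at their own pace and stop on an object; the grip force is fixed at half the most. Time passes only in rows, so rows that do not move let the fingers close. It gives the time, the measured TCP pose, the force, the opening and the grip force at its end, in the units of the state.
- robot.get_state(): the state, without advancing time (a new reading comes with each control period).
- robot.read_camera(name): name is "scene" or "side" or "wrist"; returns the picture (400x640x3 uint8, red, green, blue); there is no depth.
- robot.camera_info(name): a dict with "K" (3x3 intrinsics, pixels), "rvec" (rotation vector, rad) and "tvec" (3), from world to camera coordinates, as OpenCV has them. Camera axes: x right, y down, z forward; pixel columns grow to the right and rows downward; lengths in m; the calibration is good to about 2 mm. A picture is of the moment at which its call begins: read the wrist's pose just before it. camera_info takes no time and is no camera call; for the wrist camera it gives the pose at the moment of the call.
- robot.sign_off(): hands the job in; it is judged then, once.
Trained networks look in the newest picture that a camera, given by its name, has taken for a name from the list of things; names that differ only in an ending like _2 or _b are one class to them, and where a whole thing is asked for, a point or a joint stands for the part that bears it (a point fixed in the world has none). Each returns a list of dicts, best first, with "p" (0 to 1); they miss things now and then, are a little off and sometimes report something else, mostly with a low value. They report only what shows in the picture. A call takes as long as a camera call. They do not tell look-alikes from the thing itself.
- robot.look_for(camera, name): "box" ([centre column, centre row, width, height] in pixels, round what is visible of it).
The state is a dict: "time_s": time; "qpos": joint angles; "joint_vel": joint speeds; "joint_torque": joint torques, N m; "ee_pos": TCP position; "eef_rot": TCP orientation; "contact_force": force on the tool from outside, world axes, zero at the start; "moment": the same for the moment, N m; "width": opening from 0.0 (shut) to 1.0 (fully open); "grip_force": force on a finger pad.
Only numpy, scipy, OpenCV 4.12 (cv2) and the standard library are available. Lean on these libraries where they do the work, as an engineer would, in place of code of your own. Each camera call takes 0.05 s, during which the arm holds its last target. There are 200 camera calls.

TASK

The three wooden desk pots have been put away wrongly: the narrow pencil pot stands straight in the wide bowl under the wire shelf and the middle tub has been left out. Nest them in size order, the tub down flat in the wide bowl and the pencil pot down flat in the tub, all upright, with the bowl left standing where it is under the shelf. Set the pots down gently and do not knock the shelf or disturb anything else on the desk.

Things in the scene. Friction and masses are not known exactly. Their poses are not given: they have to be found in the camera images.
- bowl: Wide bowl of a set of three plain light-wood desk pots, all round, straight-sided, open-topped. Outside diameter 176 mm, height 52 mm, wall 8 mm, floor 8 mm thick. Loose, 0.24 to 0.39 kg. Origin: centre of its underside, z up. It stands on the desk partly under the wire shelf, its centre about 32 mm behind the front rail.
- tub: Middle pot of the set, same plain wood: outside diameter 136 mm, height 66 mm, wall 8 mm, floor 8 mm thick. Loose, 0.16 to 0.26 kg. Origin: centre of its underside, z up. It stands on the open desk, left or right. Seated on the bowl's floor its rim is 74 mm above the desk, 22 mm above the bowl's rim.
- cup: Narrow, tallest pot of the set (an empty pencil pot), same plain wood: outside diameter 94 mm, height 82 mm, wall 8 mm, floor 8 mm thick. Loose, 0.11 to 0.18 kg. Origin: centre of its underside, z up. At the start it stands on the floor of the wide bowl. In the finished nest its rim is 98 mm above the desk, 24 mm above the tub's rim.
- shelf: Fixed black wire desk shelf: a flat wire board 460 x 200 mm on 4 corner legs, open all round below. Origin: on the desk under the middle of its front rail; x to the back, y along the rail, z up. Board x 0 to 0.20, y -0.23 to 0.23; bars 4 mm in radius, axes at z 0.329: 325 mm clear below. Corner legs 4 mm in radius; low tie bar at the back. A notebook on its +y end, top at z 0.35.
- organiser: Black plastic desk organiser with slots, 150 mm along its x, 90 mm along its y, 100 mm high at its tallest back plate; loose. Origin: centre of its underside. Not to be disturbed.
- vase: Blue glazed ceramic vase, 190 mm high, largest diameter 96 mm; loose. Origin: centre of its underside, z up. Not to be disturbed.
- bottle: Stainless steel bottle with a dark screw cap, 70 mm diameter, 235 mm high; loose. Origin: centre of its underside, z up. Not to be disturbed.
- remover: Blue plastic staple remover, 60 mm along its x, 20 mm wide, 35 mm high, lying loose on the desk. Origin: centre of its underside. Not to be disturbed.
There are look-alikes about, which are no part of the job. Leave any red look-alike of the tub alone. What is shaped like the bowl but turquoise is not meant.

How it is judged:
At the end, for the whole second after the job is handed in: The tub stands flat on the bowl's floor (underside 5 to 11 mm above the bowl's underside, centres within 16 mm) and the pencil pot flat on the tub's floor (5 to 11 mm, centres within 17 mm); all three upright within 3.4 degrees and at rest; the bowl on the desk within 30 mm of where it began (horizontal distance between tub and bowl below 0.016 m and z of tub in the frame of bowl between 0.005 and 0.011 m and horizontal distance between cup and tub below 0.017 m and z of cup in the frame of tub between 0.005 and 0.011 m and angle between each of bowl, tub, cup's own z axis and vertical below 0.06 rad and linear speed of each of bowl, tub, cup below 0.02 m/s and angular speed of each of bowl, tub, cup below 0.15 rad/s and distance of bowl from where it was at the start of the episode below 0.03 m and height (world z) of bowl below 0.004 m); the robot touches nothing.
It fails at once if the vase, bottle, organiser or staple remover is moved more than 25 mm or tipped more than 25 degrees (distance of any of vase, bottle, organiser, remover from where it was at the start of the episode above 0.025 m or angle between any of vase, bottle, organiser, remover's own z axis and vertical above 0.44 rad).
It fails at once if the wide bowl is shifted more than 40 mm from its place (distance of bowl from where it was at the start of the episode above 0.04 m).
It fails at once if a pot is tipped more than 35 degrees (angle between any of bowl, tub, cup's own z axis and vertical above 0.61 rad).
It fails at once if the tub or the pencil pot is dropped or slammed down: faster than 0.5 m/s close above where it lands (its underside less than 30 or 35 mm above the desk), or more than 40 N between two pots ((height (world z) of tub below 0.03 m and linear speed of tub above 0.5 m/s) or (height (world z) of cup below 0.035 m and linear speed of cup above 0.5 m/s) or contact force between any of tub, cup and bowl above 40 N or contact force between cup and tub above 40 N).
It fails at once if the wire shelf is struck (more than 20 N) (contact force between anything else and shelf above 20 N).
It also fails if it takes over 70 s, if anything falls off the work surface, if the arm or the gripper's body presses on something with over 40 N, if the wrist force passes 120 N, or if a joint passes its speed limit or range.

## Working session

There is one attempt and no reset: what is moved stays moved. The work goes in short steps, Python scripts to look and compute and a tool call to move; the robot and the scene stay as the last step left them, time stands still between calls to the robot, and variables do not carry over. Pictures are saved under pics/ and viewed, at most 10 in all, crops included, and the job is handed in when it is done.

Besides the shell and the picture viewer there is one more tool, called in YAML: its name, and indented under it one key for each argument. send_rows: Moves the arm, as the interface text tells. Scaled input: -1 to 1 covers 50 cm each way for a shift and 0.5 rad each way for a turn. Its arguments: {"type":"object","properties":{"targets":{"type":"array"}},"required":["targets"]}

```bash
ls; mkdir -p pics; python3 - <<'E'
from station import robot
import cv2,numpy as np
s=robot.get_state();print({k:np.round(v,3).tolist() for k,v in s.items()})
ims=[]
for c in ("scene","side"):
    im=robot.read_camera(c)[:,:,::-1];cv2.imwrite(f"pics/{c}0.png",im)
    i=robot.camera_info(c);print(c,{k:np.round(v,4).tolist() for k,v in i.items()})
    for n in("bowl","tub","cup","shelf","organiser","vase","bottle","remover"):
        print(n,[(np.round(d["box"]).tolist(),round(d["p"],2)) for d in robot.look_for(c,n)[:4]])
E
```

```text
pics
{'time_s': 0.0, 'qpos': [-1.36, 0.277, -0.028, 1.268, -0.0, 1.467], 'joint_vel': [-0.001, -0.0, 0.001, -0.001, -0.001, 0.001], 'joint_torque': [-0.001, -44.551, 29.52, 0.016, -0.0, -0.0], 'ee_pos': [0.193, -0.594, 0.206], 'eef_rot': [-0.001, 0.988, 0.156, -0.0], 'contact_force': [0.54, 0.206, -0.774], 'moment': [-0.058, -0.002, 0.005], 'grip_force': 0.0, 'width': 0.996}
scene {'K': [[431.2825, 0.0, 321.8909], [0.0, 431.2825, 196.5141], [0.0, 0.0, 1.0]], 'rvec': [1.5143, 2.2811, -0.6984], 'tvec': [0.1779, -0.3148, 1.494]}
bowl [([309.0, 254.0, 64.0, 66.0], 0.94), ([140.0, 228.0, 72.0, 64.0], 0.58), ([406.0, 214.0, 61.0, 58.0], 0.45)]
tub [([265.0, 108.0, 42.0, 37.0], 0.91), ([241.0, 156.0, 46.0, 46.0], 0.72)]
cup [([310.0, 247.0, 37.0, 45.0], 0.82)]
shelf [([283.0, 244.0, 253.0, 220.0], 0.85), ([239.0, 156.0, 43.0, 45.0], 0.74)]
organiser [([408.0, 214.0, 60.0, 58.0], 0.8), ([415.0, 309.0, 43.0, 60.0], 0.46)]
vase []
bottle [([414.0, 309.0, 42.0, 54.0], 0.8), ([344.0, 191.0, 15.0, 19.0], 0.73), ([408.0, 215.0, 62.0, 55.0], 0.5)]
remover [([309.0, 249.0, 35.0, 46.0], 0.55), ([344.0, 192.0, 16.0, 20.0], 0.48)]
side {'K': [[517.0264, 0.0, 319.7017], [0.0, 517.0264, 199.7682], [0.0, 0.0, 1.0]], 'rvec': [0.8156, -2.6325, 1.0254], 'tvec': [0.3766, 0.2398, 1.3892]}
bowl [([324.0, 105.0, 49.0, 41.0], 0.68), ([272.0, 196.0, 57.0, 50.0], 0.64)]
tub [([391.0, 160.0, 40.0, 44.0], 0.75), ([282.0, 270.0, 57.0, 76.0], 0.55)]
cup [([274.0, 190.0, 34.0, 38.0], 0.65)]
shelf [([246.0, 151.0, 185.0, 197.0], 0.59)]
organiser [([283.0, 270.0, 54.0, 79.0], 0.61)]
vase []
bottle [([181.0, 228.0, 33.0, 72.0], 0.83)]
remover [([332.0, 235.0, 24.0, 14.0], 0.65)]
```

View pics/scene0.png

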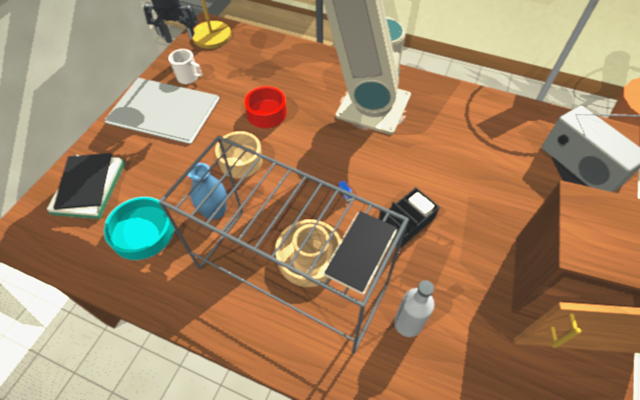

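View pics/side0.png

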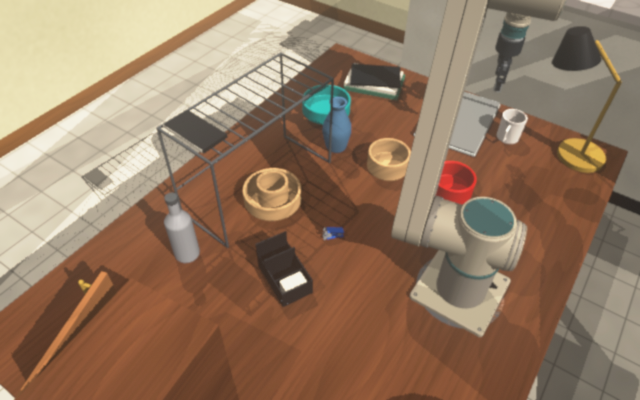

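The scene camera shows the bowl with the cup in it at (309,254), the wooden tub at (239,156), the vase at (207,190) under the shelf's left end, and the remover at (345,188). The organiser is at (410,214) and the bottle at (414,309). The red pot (265,107) and the turquoise bowl (140,228) are the look-alikes. In the side view the bowl is at (272,195) and the tub at (390,159).

```bash
cat > h.py <<'E'
import numpy as np,cv2
from scipy.optimize import least_squares
from station import robot
def proj(c,P,info=None):
    i=info or robot.camera_info(c)
    return cv2.projectPoints(np.float64(P).reshape(-1,3),np.float64(i["rvec"]),np.float64(i["tvec"]),np.float64(i["K"]),None)[0][:,0]
def cyl(x,y,z0,r,h,n=72):
    t=np.linspace(0,2*np.pi,n,endpoint=False);o=np.c_[x+r*np.cos(t),y+r*np.sin(t)]
    return np.vstack([np.c_[o,0*t+z0],np.c_[o,0*t+z0+h]])
def bb(p): a,b=p.min(0),p.max(0);return np.r_[(a+b)/2,b-a]
def ray(c,uv,z):
    i=robot.camera_info(c);R=cv2.Rodrigues(np.float64(i["rvec"]))[0];t=np.ravel(i["tvec"]);C=-R.T@t
    d=R.T@np.linalg.inv(i["K"])@np.r_[uv,1.];return C+d*(z-C[2])/d[2]
def fit(obs,z0,r,h,x0):
    f=lambda q:np.concatenate([(bb(proj(c,cyl(*q,z0,r,h)))-b)[k] for c,b,k in obs])
    s=least_squares(f,x0,loss="soft_l1");return s.x,s.fun
E
python3 - <<'E'
from h import *
A=[0,1,2,3]
for n,obs,z0,r,h in [("bowl",[("scene",[309,254,64,66],A),("side",[272,196,57,50],A)],0,.088,.052),
 ("tub",[("scene",[240,156,46,46],A),("side",[391,160,40,44],[0,1,3])],0,.068,.066),
 ("vase",[("scene",[209,192,38,58],A),("side",[337,125,28,58],A)],0,.048,.19),
 ("bottle",[("scene",[414,309,42,54],A),("side",[181,228,33,72],A)],0,.035,.235),
 ("red",[("scene",[265,108,42,37],A)],0,.06,.06)]:
    x,f=fit(obs,z0,r,h,ray("scene",obs[0][1][:2],h/2)[:2]);print(n,x.round(4),f.round(1))
# cup rim centre by eye/net; check
print("cup scene",ray("scene",(311,237),.09),"side",ray("side",(272,181),.09))
print("remover",ray("scene",(345,188),.015),ray("side",(333,234),.015)); print("org",ray("scene",(408,214),.05),ray("side",(283,270),.05))
S=np.array([[0,-.23],[0,.23],[.2,.23],[.2,-.23]])
def sh(q):
    c,s=np.cos(q[2]),np.sin(q[2]);p=S@np.array([[c,s],[-s,c]])+q[:2];return np.c_[p,np.full(4,.329)]
for n,uv in [("front-left",(220,137)),("front-right",(407,219)),("backL",(163,202))]: print(n,ray("scene",uv,.329).round(3))
for uv in [(333,78),(212,160),(282,56),(160,129)]: print("side",uv,ray("side",uv,.329).round(3))
# colour mask
for c in("scene","side"):
    im=cv2.imread(f"pics/{c}0.png");cv2.imwrite(f"pics/{c}_z.png",cv2.resize(im[80:320,150:450] if c=="scene" else im[40:310,150:450],None,fx=2.2,fy=2.2,interpolation=cv2.INTER_CUBIC))
E
```

```text
bowl [0.611  0.0301] [ 0.2 -1.   3.   2.1 -0.4 -1.2  1.8  3.8]
tub [ 0.3863 -0.3034] [-0.1 -2.5  1.6  1.6 -0.8  0.1 -0.4]
vase [ 0.5819 -0.2775] [-0.5 -0.7 13.1 10.2 -0.7  1.2  3.5  6.1]
bottle [0.6878 0.3194] [ 0.  -4.6  6.9 12.2 -1.8 -5.9 10.4  4.8]
red [ 0.179  -0.3237] [-0.  -0.  -4.1  1.5]
cup scene [0.59828897 0.03075298 0.09      ] side [0.60404532 0.03343695 0.09      ]
remover [0.37182182 0.03921777 0.015     ] [0.37728412 0.04662264 0.015     ]
org [0.40961495 0.23904151 0.05      ] [0.4050963  0.24717108 0.05      ]
front-left [ 0.558 -0.206  0.329]
front-right [0.603 0.249 0.329]
backL [ 0.757 -0.224  0.329]
side (333, 78) [ 0.559 -0.213  0.329]
side (212, 160) [0.611 0.238 0.329]
side (282, 56) [ 0.745 -0.22   0.329]
side (160, 129) [0.796 0.227 0.329]
```

View pics/side_z.png

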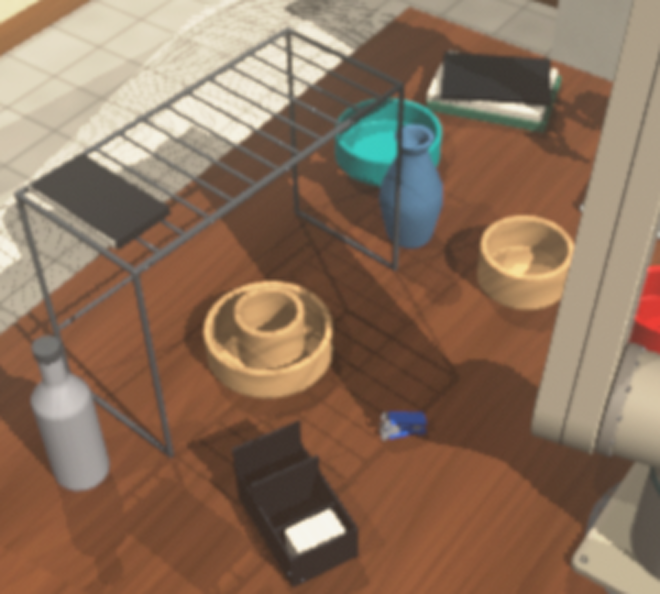

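send_rows:
  targets: [0.053,-0.049,-0.007,0,0,0,-0.3,0.053,-0.049,-0.007,0,0,0,-0.3,0.053,-0.049,-0.007,0,0,0,-0.3,0.053,-0.049,-0.007,0,0,0,-0.3,0.053,-0.049,-0.007,0,0,0,-0.3,0.053,-0.049,-0.007,0,0,0,-0.3,0.053,-0.049,-0.007,0,0,0,-0.3,0.053,-0.049,-0.007,0,0,0,-0.3,0.053,-0.049,-0.007,0,0,0,-0.3,0.053,-0.049,-0.007,0,0,0,-0.3]

```text
time_s: 1.73
ee_pos: [0.3699, -0.2781, 0.2424]
eef_rot: [0.0, 0.988, 0.156, 0.0]
contact_force: [0.5, -1.4, -0.2]
width: 0.352
grip_force: 0.0
```

send_rows:
  targets: [0.053,-0.049,-0.007,0,0,0,-0.3,0.053,-0.049,-0.007,0,0,0,-0.3,0.053,-0.049,-0.007,0,0,0,-0.3,0.053,-0.049,-0.007,0,0,0,-0.3,0,0,0,0,0,-0.23,-0.3,0,0,0,0,0,-0.23,-0.3,0,0,0,0,0,-0.23,-0.3,0,0,0,0,0,-0.23,-0.3,0,0,0,0,0,-0.23,-0.3,0,0,0,0,0,-0.23,-0.3]

```text
time_s: 2.57
ee_pos: [0.44, -0.1536, 0.2561]
eef_rot: [0.0, 0.875, 0.484, 0.0]
contact_force: [-0.8, 0.2, 0.3]
width: 0.351
grip_force: 0.0
```

send_rows:
  targets: [0,0,0,0,0,-0.23,-0.3,0,0,0,0,0,-0.23,-0.3,0,0,0,0,0,-0.23,-0.3,0,0,0,0,0,-0.23,-0.3,0,0,0,0,0,-0.23,-0.3,0,0,0,0,0,-0.23,-0.3,0,0,0,0,0,-0.23,-0.3,0,0,0,0,0,-0.23,-0.3,0,0,0,0,0,-0.23,-0.3,0,0,0,0,0,-0.23,-0.3]

```text
time_s: 3.4
ee_pos: [0.4399, -0.1537, 0.2561]
eef_rot: [0.0, 0.472, 0.882, 0.0]
contact_force: [0.7, 0.1, -0.2]
width: 0.35
grip_force: 0.0
```

send_rows:
  targets: [0,0,0,0,0,-0.23,-0.3,0,0,0,0,0,-0.23,-0.3,0,0,0,0,0,-0.23,-0.3,0,0,0,0,0,-0.23,-0.3,0,0,0,0,0,-0.23,-0.3,0,0,0,0,0,-0.23,-0.3,0,0,0,0,0,-0.23,-0.3,0,0,0,0,0,-0.23,-0.3,0,0,0,0,0,0,-0.3]

```text
time_s: 4.15
ee_pos: [0.4399, -0.1537, 0.2561]
eef_rot: [0.0, 0.033, 0.999, -0.0]
contact_force: [0.6, 0.3, -0.4]
width: 0.351
grip_force: 0.0
```

```bash
python3 - <<'E'
from h import *
s=robot.get_state();print({k:np.round(s[k],3).tolist() for k in("qpos","ee_pos","eef_rot","width","contact_force")})
i=robot.camera_info("wrist");R=cv2.Rodrigues(np.float64(i["rvec"]))[0];print("cam",-R.T@np.ravel(i["tvec"]),R[2],np.array(i["K"])[0,0])
E
```

```text
{'qpos': [-0.475, -0.032, -0.275, 1.328, 0.0, -0.409], 'ee_pos': [0.44, -0.154, 0.256], 'eef_rot': [0.0, 0.033, 0.999, -0.0], 'width': 0.351, 'contact_force': [0.589, 0.263, -0.39]}
cam [ 0.36221522 -0.14873057  0.42350988] [ 0.30483045 -0.02022862 -0.95219179] 319.26575203071104
```

send_rows:
  targets: [0,0,0,0,-0.204,0,-0.3,0,0,0,0,-0.204,0,-0.3,0,0,0,0,-0.204,0,-0.3,0,0,0,0,-0.204,0,-0.3,0,0,0,0,-0.204,0,-0.3,0,0,0,0,-0.204,0,-0.3,0,0.06,0,0,0,0,-0.3,0,0.06,0,0,0,0,-0.3,0,0.06,0,0,0,0,-0.3,0,0,0,0,0,0,-0.3]

```text
time_s: 4.98
ee_pos: [0.4451, -0.0589, 0.2556]
eef_rot: [0.301, 0.031, 0.953, -0.008]
contact_force: [-0.1, 0.8, -0.9]
width: 0.349
grip_force: 0.0
```

```bash
python3 - <<'E'
from h import *
s=robot.get_state();print({k:np.round(s[k],3).tolist() for k in("qpos","ee_pos","eef_rot","width","contact_force")})
im=robot.read_camera("wrist")[:,:,::-1]
i=robot.camera_info("wrist")
for n in("bowl","cup","tub"): print(n,[(np.round(d["box"]).tolist(),round(d["p"],2)) for d in robot.look_for("wrist",n)[:4]])
o=im.copy()
def circ(x,y,z,r,col):
    p=proj("wrist",cyl(x,y,z,r,0)[:72],i);cv2.polylines(o,[np.int32(np.round(p))],True,col,1)
circ(.614,.03,.052,.088,(255,0,0));circ(.602,.032,.09,.047,(0,0,255))
import pickle;pickle.dump((im,i),open("w1.pkl","wb"))
cv2.imwrite("pics/w1.png",o)
E
```

```text
{'qpos': [-0.424, -0.524, -0.769, 0.745, 0.207, -0.298], 'ee_pos': [0.445, -0.059, 0.256], 'eef_rot': [0.301, 0.031, 0.953, -0.008], 'width': 0.349, 'contact_force': [-0.058, 0.825, -0.924]}
bowl [([104.0, 209.0, 121.0, 78.0], 0.75), ([393.0, 149.0, 129.0, 112.0], 0.72)]
cup [([395.0, 164.0, 77.0, 91.0], 0.78)]
tub [([68.0, 44.0, 135.0, 89.0], 0.62)]
```

View pics/w1.png

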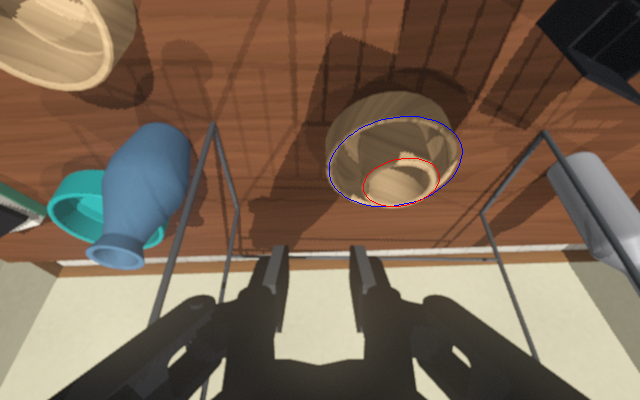

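```bash
cat >> h.py <<'E'
def gradfit(views,x0,z,ri_ro,h,span=.015):
    G=[]
    for im,i in views:
        g=cv2.GaussianBlur(im,(0,0),1.0).astype(np.float32)
        gx,gy=cv2.Sobel(g,cv2.CV_32F,1,0),cv2.Sobel(g,cv2.CV_32F,0,1)
        m=np.sqrt((gx**2+gy**2).sum(2));G.append((np.minimum(m,np.percentile(m,97)),i))
    t=np.linspace(0,2*np.pi,180,endpoint=False);best=[]
    def score(x,y):
        tot=0
        for m,i in G:
            for r in ri_ro:
                p=proj(None,np.c_[x+r*np.cos(t),y+r*np.sin(t),0*t+z],i).astype(np.float32)
                tot+=cv2.remap(m,p[:,0].copy(),p[:,1].copy(),cv2.INTER_LINEAR).mean()/m.mean()
        return tot
    c=np.array(x0[:2],float)
    for st in(.003,.001):
        n=int(round(span/st)) if st==.003 else 4
        k=[(score(c[0]+a*st,c[1]+b*st),c[0]+a*st,c[1]+b*st) for a in range(-n,n+1) for b in range(-n,n+1)]
        s=max(k);c=np.array(s[1:])
    return c.round(4),round(float(s[0]),2)
E
python3 - <<'E'
from h import *;import pickle
w=pickle.load(open("w1.pkl","rb"));V={"wrist":w}
for c in("scene","side"): V[c]=(cv2.imread(f"pics/{c}0.png"),robot.camera_info(c))
for n,x0,z,rr,vs in[("bowl",(.614,.03),.052,(.088,.08),("wrist","side","scene")),("cup",(.602,.032),.09,(.047,.039),("wrist","side","scene")),("tub",(.386,-.303),.066,(.068,.06),("side","scene"))]:
    for v in vs: print(n,v,gradfit([V[v]],x0,z,rr,0))
    print(n,"all",gradfit([V[v] for v in vs],x0,z,rr,0))
im,i=w;o=cv2.resize(im[60:260,280:500],None,fx=3,fy=3,interpolation=cv2.INTER_CUBIC)
def circ(q,z,r,col):
    p=(proj(0,cyl(*q,z,r,0)[:72],i)-[280,60])*3;cv2.polylines(o,[np.int32(np.round(p))],True,col,1)
b=gradfit([w],(.614,.03),.052,(.088,.08),0)[0];c=gradfit([w],(.602,.032),.09,(.047,.039),0)[0]
circ(b,.052,.088,(255,0,0));circ(b,0,.088,(255,0,0));circ(c,.09,.047,(0,0,255));circ(c,.09,.039,(0,255,0))
cv2.imwrite("pics/w1z.png",o[:600])
E
```

```text
bowl wrist (array([0.613, 0.025]), 7.09)
bowl side (array([0.618, 0.024]), 8.36)
bowl scene (array([0.612, 0.028]), 7.61)
bowl all (array([0.613, 0.025]), 22.77)
cup wrist (array([0.605, 0.03 ]), 8.58)
cup side (array([0.612, 0.033]), 7.89)
cup scene (array([0.605, 0.033]), 8.79)
cup all (array([0.606, 0.031]), 23.37)
tub side (array([ 0.398, -0.303]), 8.54)
tub scene (array([ 0.394, -0.304]), 8.93)
tub all (array([ 0.396, -0.302]), 16.97)
```

View pics/w1z.png

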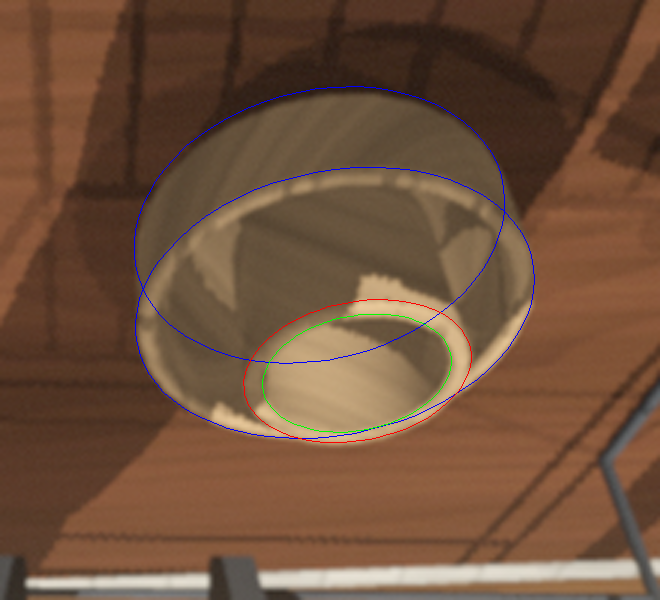

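The cup fits at about (0.606, 0.031) and the bowl at about (0.615, 0.0255), which is 32 mm behind the rail, as the task says. I'll add a little more tilt before approaching the cup's left wall.

send_rows:
  targets: [0,0,0,0,-0.24,0,-0.3,0,0,0,0,0,0,-0.3]

```text
time_s: 5.35
ee_pos: [0.4388, -0.0619, 0.2444]
eef_rot: [0.352, 0.035, 0.935, -0.009]
contact_force: [-2.9, 1.1, -5.2]
width: 0.348
grip_force: 0.0
```

```bash
cat >> h.py <<'E'
from scipy.spatial.transform import Rotation as Ro
def rot(s=None): q=np.array((s or robot.get_state())["eef_rot"]);return Ro.from_quat(q[[1,2,3,0]])
def legs(*T,start=None):
    s=robot.get_state();R=rot(s);p=np.array(s["ee_pos"] if start is None else start)
    z=R.as_matrix()[:,2];y=R.as_matrix()[:,1];print("tcp",p.round(4),"z",z.round(3),"y",y.round(3),"q",np.round(s["qpos"],2),"t",s["time_s"])
    for t in T:
        d=R.inv().apply(np.array(t)-p);n=int(np.ceil(np.linalg.norm(d)/.036));print("total m",d.round(4),"n",n,"per row",(d/n/.5).round(4));p=np.array(t)
def gtcp(c,r,zg,side=1,R=None):  # grasp point on wall, lateral side (tool y), TCP
    M=(R or rot()).as_matrix();return np.r_[np.array(c)+side*r*M[:2,1]/np.linalg.norm(M[:2,1]),zg]+.019*M[:,2]
E
python3 - <<'E'
from h import *
g=gtcp((.606,.031),.043,.080);M=rot().as_matrix();print(g)
legs(g-.12*M[:,2],g)
E
```

```text
[0.62156636 0.0730921  0.06569915]
tcp [ 0.4388 -0.0619  0.2444] z [ 0.657 -0.042 -0.753] y [0.072 0.997 0.007] q [-0.48 -0.61 -0.88  0.62  0.27 -0.31] t 5.35
total m [-0.0116  0.1465  0.1289] n 6 per row [-0.0039  0.0488  0.043 ]
total m [0.   0.   0.12] n 4 per row [0.   0.   0.06]
```

send_rows:
  targets: [-0.004,0.049,0.043,0,0,0,-0.3,-0.004,0.049,0.043,0,0,0,-0.3,-0.004,0.049,0.043,0,0,0,-0.3,-0.004,0.049,0.043,0,0,0,-0.3,-0.004,0.049,0.043,0,0,0,-0.3,-0.004,0.049,0.043,0,0,0,-0.3,0,0,0,0,0,0,-0.3,0,0,0,0,0,0,-0.3]

```text
time_s: 6.02
ee_pos: [0.5521, 0.0764, 0.1669]
eef_rot: [0.356, 0.032, 0.934, -0.012]
contact_force: [0.2, 0.4, 0.3]
width: 0.348
grip_force: 0.0
```

```bash
python3 - <<'E'
from h import *
w=(robot.read_camera("wrist")[:,:,::-1].copy(),robot.camera_info("wrist"))
for x0,z,rr,n in((.606,.031),.09,(.047,.039),"cup"),((.615,.0255),.052,(.088,.08),"bowl"): print(n,gradfit([w],x0,z,rr,0))
g=gtcp((.606,.031),.043,.080)
legs(g)
o=w[0]
for q,z,r,c in((.606,.031),.09,.047,(0,0,255)),((.606,.031),.09,.039,(0,255,0)),((.615,.0255),.052,.088,(255,0,0)):
    cv2.polylines(o,[np.int32(proj(0,cyl(*q,z,r,0)[:72],w[1]))],True,c,1)
cv2.imwrite("pics/w2.png",o)
E
```

```text
cup (array([0.606, 0.032]), 5.61)
bowl (array([0.613 , 0.0275]), 7.31)
tcp [0.552  0.0756 0.1679] z [ 0.665 -0.047 -0.745] y [ 0.069  0.998 -0.001] q [ 0.07 -0.22 -0.87  0.19 -0.1   0.11] t 6.0667
total m [0.0162 0.0023 0.1225] n 4 per row [0.0081 0.0011 0.0613]
```

View pics/w2.png

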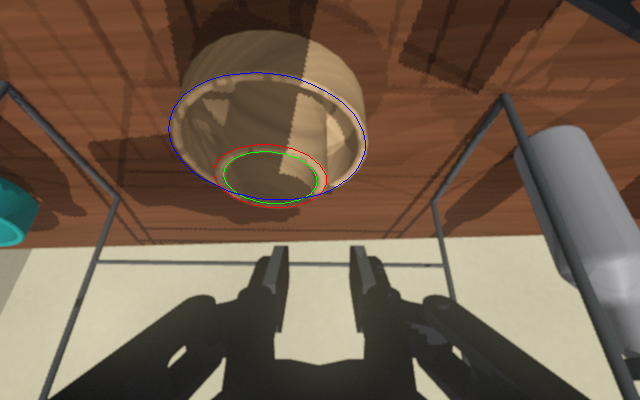

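send_rows:
  targets: [0.01,0.002,0.045,0,0,0,-0.3,0.01,0.002,0.045,0,0,0,-0.3,0.006,0,0.045,0,0,0,-0.3,0.006,0,0.045,0,0,0,-0.3,0,0,0.03,0,0,0,-0.3,0,0,0.02,0,0,0,-0.3,0,0,0.015,0,0,0,-0.3,0,0,0,0,0,0,-0.3]

```text
time_s: 6.73
ee_pos: [0.6222, 0.0716, 0.0667]
eef_rot: [0.358, 0.033, 0.933, -0.013]
contact_force: [0.2, -0.6, 0.0]
width: 0.349
grip_force: 0.0
```

```bash
python3 - <<'E'
from h import *
g=gtcp((.606,.032),.043,.080);legs(g);print(np.round(robot.get_state()["contact_force"],1))
w=(robot.read_camera("wrist")[:,:,::-1].copy(),robot.camera_info("wrist"))
cv2.imwrite("pics/w3.png",w[0])
E
```

```text
tcp [0.6222 0.0716 0.0667] z [ 0.667 -0.047 -0.743] y [ 0.071  0.997 -0.   ] q [ 0.05  0.11 -0.86 -0.13 -0.08  0.09] t 6.7333
total m [0.001  0.0024 0.0002] n 1 per row [0.002  0.0047 0.0004]
[ 0.2 -0.6  0. ]
```

View pics/w3.png

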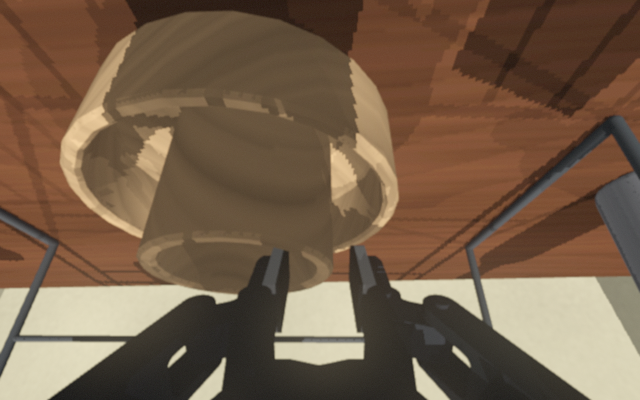

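The inner finger is inside the cup rim at (275,275) and the outer one is outside at (365,270). Closing the gripper.

send_rows:
  targets: [0,0.004,0,0,0,0,-0.6,0,0,0,0,0,0,-1,0,0,0,0,0,0,-1,0,0,0,0,0,0,-1,0,0,0,0,0,0,-1,0,0,0,0,0,0,-1]

```text
time_s: 7.28
ee_pos: [0.6218, 0.0756, 0.0676]
eef_rot: [0.359, 0.032, 0.933, -0.012]
contact_force: [-2.4, -1.4, 5.9]
width: 0.065
grip_force: 59.8
```

```bash
python3 - <<'E'
from h import *
s=robot.get_state();p=np.array(s["ee_pos"]);print(s["width"],s["grip_force"],np.round(s["contact_force"],1))
a=p+[0,0,.058]; b=p+[-.06,-.03,.075]
# temp place of cup centre (.49,-.14): shift of cup from (.606,.032)
c=p+[.49-.606,-.14-.032,.04]; legs(a,c+[0,0,.03],c,[c[0],c[1],p[2]-.007])
E
```

```text
0.06452592538903244 59.79813238107454 [-2.4 -1.4  5.9]
tcp [0.6218 0.0756 0.0676] z [ 0.669 -0.045 -0.742] y [ 0.068  0.998 -0.   ] q [ 0.06  0.11 -0.86 -0.13 -0.09  0.1 ] t 7.2833
total m [-0.0389 -0.     -0.043 ] n 2 per row [-0.0389 -0.     -0.043 ]
total m [ 0.0692 -0.1795 -0.0787] n 6 per row [ 0.0231 -0.0598 -0.0262]
total m [0.0201 0.     0.0223] n 1 per row [0.0402 0.     0.0445]
total m [0.0315 0.     0.0349] n 2 per row [0.0315 0.     0.0349]
```

send_rows:
  targets: [-0.008,0,-0.009,0,0,0,-1,-0.014,0,-0.015,0,0,0,-1,-0.019,0,-0.021,0,0,0,-1,-0.019,0,-0.021,0,0,0,-1,-0.018,0,-0.02,0,0,0,-1,0,0,0,0,0,0,-1]

```text
time_s: 7.78
ee_pos: [0.623, 0.0761, 0.1277]
eef_rot: [0.36, 0.031, 0.932, -0.012]
contact_force: [1.1, 1.2, -1.1]
width: 0.066
grip_force: 59.2
```

```bash
python3 - <<'E'
from h import *
s=robot.get_state();p=np.array(s["ee_pos"]);print(p,s["width"],s["grip_force"],np.round(s["contact_force"],1),np.round(s["moment"],2))
o=np.hstack([robot.read_camera("side")[100:260,200:400,::-1],robot.read_camera("wrist")[100:400,100:500,::-1][::2,::2][:150].copy().repeat(1,0) if 0 else cv2.resize(robot.read_camera("wrist")[:,:,::-1],(256,160))])
cv2.imwrite("pics/lift.png",cv2.resize(o,None,fx=1.7,fy=1.7,interpolation=cv2.INTER_CUBIC))
E
```

```text
[0.62299367 0.07606003 0.12769891] 0.06616646503171386 59.17139056234191 [ 1.1  1.2 -1.1] [0.16 0.77 0.04]
```

View pics/lift.png

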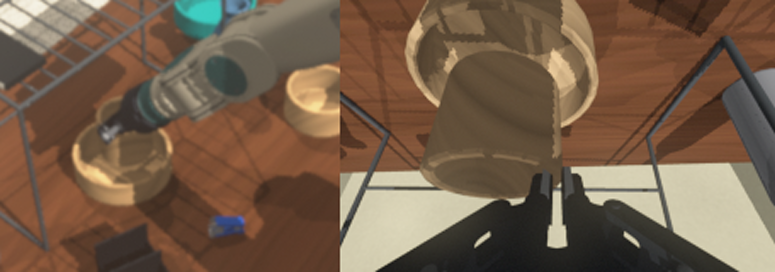

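send_rows:
  targets: [0.012,-0.03,-0.012,0,0,0,-1,0.02,-0.051,-0.0225,0,0,0,-1,0.02,-0.051,-0.0225,0,0,0,-1,0.02,-0.051,-0.0225,0,0,0,-1,0.02,-0.051,-0.0225,0,0,0,-1,0.02,-0.051,-0.0225,0,0,0,-1,0.02,-0.051,-0.0225,0,0,0,-1,0.008,-0.02,-0.01,0,0,0,-1,0,0,0,0,0,0,-1]

```text
time_s: 8.63
ee_pos: [0.5024, -0.0965, 0.1338]
eef_rot: [0.356, 0.034, 0.934, -0.012]
contact_force: [0.6, 0.4, -1.4]
width: 0.065
grip_force: 59.2
```

```bash
cat >> h.py <<'E'
def postfit(views,z0,r,h,wall=.008,x0=None):
    """pose of a held pot from rim circle edges: x,y,z,tiltx,tilty by gradient search"""
    pass
E
python3 - <<'E'
from h import *
s=robot.get_state();p=np.array(s["ee_pos"]);print(s["width"],s["grip_force"],np.round(s["contact_force"],1))
legs([p[0],p[1],p[2]-.06],[p[0],p[1],p[2]-.09])
E
```

```text
0.0652595602436922 59.19331816895962 [ 0.6  0.4 -1.4]
tcp [ 0.5024 -0.0965  0.1338] z [ 0.664 -0.048 -0.746] y [0.073 0.997 0.001] q [-0.49 -0.27 -0.99  0.17  0.27 -0.32] t 8.6333
total m [ 0.0399 -0.0001  0.0448] n 2 per row [ 0.0399 -0.0001  0.0448]
total m [ 0.02   -0.      0.0224] n 1 per row [ 0.0399 -0.0001  0.0448]
```

send_rows:
  targets: [0.012,0,0.013,0,0,0,-1,0.021,0,0.0236,0,0,0,-1,0.021,0,0.0236,0,0,0,-1,0.018,0,0.02,0,0,0,-1,0.008,0,0.009,0,0,0,-1,0.003,0,0.0034,0,0,0,-1,0.003,0,0.0034,0,0,0,-1,0,0,0,0,0,0,-1]

```text
time_s: 9.3
ee_pos: [0.5052, -0.0947, 0.0713]
eef_rot: [0.358, 0.031, 0.933, -0.012]
contact_force: [-0.6, 0.0, -0.8]
width: 0.069
grip_force: 59.2
```

send_rows:
  targets: [0.0015,0,0.0016,0,0,0,-1,0.0015,0,0.0016,0,0,0,-1,0,0,0,0,0,0,-1]

```text
time_s: 9.55
ee_pos: [0.5054, -0.0952, 0.0699]
eef_rot: [0.358, 0.032, 0.933, -0.012]
contact_force: [0.5, 0.5, -1.1]
width: 0.068
grip_force: 59.2
```

send_rows:
  targets: [0.003,0,0.003,0,0,0,-1,0.003,0,0.003,0,0,0,-1,0.003,0,0.003,0,0,0,-1,0,0,0,0,0,0,-1]

```text
time_s: 9.88
ee_pos: [0.5041, -0.0948, 0.0622]
eef_rot: [0.357, 0.032, 0.933, -0.012]
contact_force: [-0.3, -0.0, -1.4]
width: 0.066
grip_force: 59.2
```

send_rows:
  targets: [0.0015,0,0.0015,0,0,0,-1,0.0015,0,0.0015,0,0,0,-1,0,0,0,0,0,0,-1]

```text
time_s: 10.13
ee_pos: [0.5048, -0.0951, 0.0608]
eef_rot: [0.357, 0.032, 0.933, -0.012]
contact_force: [0.3, -0.7, -0.9]
width: 0.069
grip_force: 59.2
```

send_rows:
  targets: [0.0015,0,0.0015,0,0,0,-1,0,0,0,0,0,0,-1]

```text
time_s: 10.3
ee_pos: [0.5052, -0.0952, 0.0601]
eef_rot: [0.357, 0.032, 0.933, -0.012]
contact_force: [0.0, 0.2, -1.7]
width: 0.07
grip_force: 59.2
```

send_rows:
  targets: [0.0015,0,0.0015,0,0,0,-1,0,0,0,0,0,0,-1]

```text
time_s: 10.47
ee_pos: [0.5058, -0.0954, 0.0597]
eef_rot: [0.357, 0.031, 0.933, -0.012]
contact_force: [-0.2, 0.4, 0.1]
width: 0.068
grip_force: 59.3
```

send_rows:
  targets: [0.0015,0,0.0015,0,0,0,-1,0,0,0,0,0,0,-1]

```text
time_s: 10.63
ee_pos: [0.5068, -0.0958, 0.0596]
eef_rot: [0.358, 0.031, 0.933, -0.012]
contact_force: [-2.5, 1.0, 6.4]
width: 0.067
grip_force: 60.2
```

send_rows:
  targets: [0.0015,0,0.0015,0,0,0,-1,0,0,0,0,0,0,-1]

```text
time_s: 10.8
ee_pos: [0.5079, -0.0959, 0.0598]
eef_rot: [0.359, 0.031, 0.933, -0.012]
contact_force: [-5.7, 1.3, 11.5]
width: 0.069
grip_force: 61.7
```

send_rows:
  targets: [-0.001,0,-0.002,0,0,0,-0.3,0,0,0,0,0,0,-0.3,0,0,0,0,0,0,-0.3,0,0,-0.02,0,0,0,-0.3,0,0,-0.03,0,0,0,-0.3,-0.01,0,-0.05,0,0,0,-0.3,-0.03,0,-0.06,0,0,0,-0.3,-0.03,0,-0.06,0,0,0,-0.3,-0.03,0,-0.03,0,0,0,-0.3]

```text
time_s: 11.55
ee_pos: [0.4604, -0.0931, 0.1888]
eef_rot: [0.357, 0.032, 0.934, -0.012]
contact_force: [1.5, -1.4, -0.8]
width: 0.353
grip_force: 0.0
```

send_rows:
  targets: [0,0,0,0.125,0,0.139,-0.3,0,0,0,0.125,0,0.139,-0.3,0,0,0,0.125,0,0.139,-0.3,0,0,0,0.125,0,0.139,-0.3,0,0,0,0.125,0,0.139,-0.3,0,0,0,0.125,0,0.139,-0.3,0,0,0,0,0,0,-0.3]

```text
time_s: 12.13
ee_pos: [0.4624, -0.0911, 0.1863]
eef_rot: [0.338, 0.287, 0.889, -0.11]
contact_force: [1.4, 0.7, 0.3]
width: 0.351
grip_force: 0.0
```

```bash
python3 - <<'E'
from h import *
import pickle
V={c:(robot.read_camera(c)[:,:,::-1].copy(),robot.camera_info(c)) for c in("scene","side","wrist")};pickle.dump(V,open("v4.pkl","wb"))
s=robot.get_state();print(s["width"],s["ee_pos"],s["eef_rot"],np.round(s["qpos"],2))
for n,x0,z,rr in(("cup",(.49,-.14),.082,(.047,.039)),("tub",(.396,-.303),.066,(.068,.06)),("bowl",(.615,.0255),.052,(.088,.08))):
    for c in V: print(n,c,gradfit([V[c]],x0,z,rr,0))
    print(n,"all",gradfit(list(V.values()),x0,z,rr,0))
o=[]
for c in V:
    im=V[c][0].copy()
    for q,z,r,col in((.49,-.14),.082,.047,(0,0,255)),((.396,-.303),.066,.068,(255,0,0)),((.396,-.303),.066,.06,(0,255,0)):
        cv2.polylines(im,[np.int32(proj(0,cyl(*q,z,r,0)[:72],V[c][1]))],True,col,1)
    o.append(im)
cv2.imwrite("pics/v4.png",cv2.resize(np.vstack([np.hstack([o[0][60:310,150:450],o[1][60:310,200:500]]),cv2.resize(o[2],(600,375))]),None,fx=.95,fy=.95))
E
```

```text
0.35283687453306467 [ 0.46090479 -0.09276437  0.18555982] [ 0.33784744  0.28712098  0.88950138 -0.11048956] [-0.12 -0.39 -0.92  0.38 -0.33  0.39]
cup scene (array([ 0.482, -0.138]), 7.0)
cup side (array([ 0.479, -0.147]), 8.94)
cup wrist (array([ 0.481, -0.137]), 9.15)
cup all (array([ 0.481, -0.137]), 23.99)
tub scene (array([ 0.394, -0.304]), 8.41)
tub side (array([ 0.391, -0.299]), 6.21)
tub wrist (array([ 0.392, -0.304]), 10.26)
tub all (array([ 0.392, -0.304]), 24.44)
bowl scene (array([0.613 , 0.0285]), 6.48)
bowl side (array([0.616 , 0.0305]), 7.87)
bowl wrist (array([0.611 , 0.0265]), 7.56)
bowl all (array([0.612 , 0.0275]), 20.88)
```

View pics/v4.png

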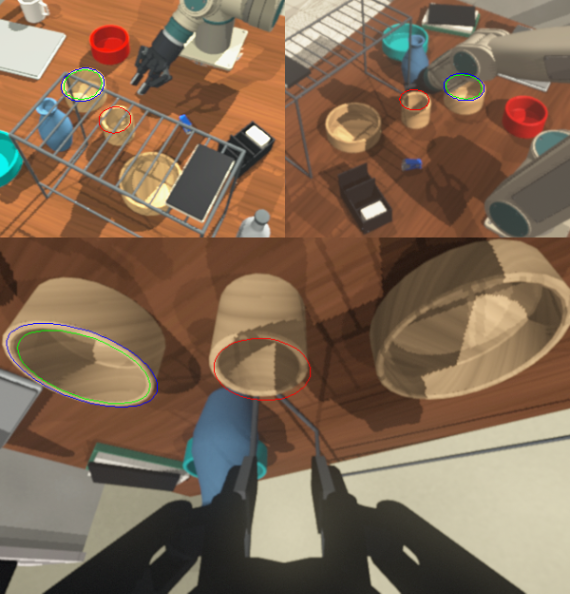

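```bash
python3 - <<'E'
from h import *
g=gtcp((.393,-.304),.064,.062);print(g);legs(g+[0,0,.09],g+[0,0,.03],g)
E
```

```text
[ 0.44068277 -0.25953535  0.04780126]
tcp [ 0.4609 -0.0928  0.1856] z [ 0.538 -0.391 -0.747] y [ 0.585  0.811 -0.003] q [-0.12 -0.39 -0.92  0.38 -0.33  0.39] t 12.2833
total m [-0.0287 -0.1469  0.09  ] n 5 per row [-0.0115 -0.0588  0.036 ]
total m [0.0399 0.0002 0.0448] n 2 per row [0.0399 0.0002 0.0448]
total m [0.0199 0.0001 0.0224] n 1 per row [0.0399 0.0002 0.0448]
```

send_rows:
  targets: [-0.0115,-0.059,0.036,0,0,0,-0.3,-0.0115,-0.059,0.036,0,0,0,-0.3,-0.0115,-0.059,0.036,0,0,0,-0.3,-0.0115,-0.059,0.036,0,0,0,-0.3,-0.0115,-0.059,0.036,0,0,0,-0.3,0,0,0,0,0,0,-0.3,0,0,0,0,0,0,-0.3]

```text
time_s: 12.87
ee_pos: [0.4381, -0.2631, 0.1377]
eef_rot: [0.337, 0.291, 0.888, -0.112]
contact_force: [-0.2, 0.3, -0.5]
width: 0.347
grip_force: 0.0
```

```bash
python3 - <<'E'
from h import *
w=(robot.read_camera("wrist")[:,:,::-1].copy(),robot.camera_info("wrist"))
print(gradfit([w],(.393,-.304),.066,(.068,.06),0),[d["box"] for d in robot.look_for("wrist","tub")[:2]])
g=gtcp((.393,-.304),.064,.062);legs(g+[0,0,.03],g)
cv2.imwrite("pics/w5.png",w[0])
E
```

```text
(array([ 0.393, -0.303]), 9.72) []
tcp [ 0.4395 -0.2604  0.1381] z [ 0.537 -0.392 -0.747] y [ 0.588  0.809 -0.001] q [-0.68 -0.29 -0.99  0.14  0.04 -0.04] t 12.9667
total m [0.0396 0.0015 0.0455] n 2 per row [0.0396 0.0015 0.0455]
total m [0.0199 0.     0.0224] n 1 per row [0.0399 0.0001 0.0448]
```

View pics/w5.png

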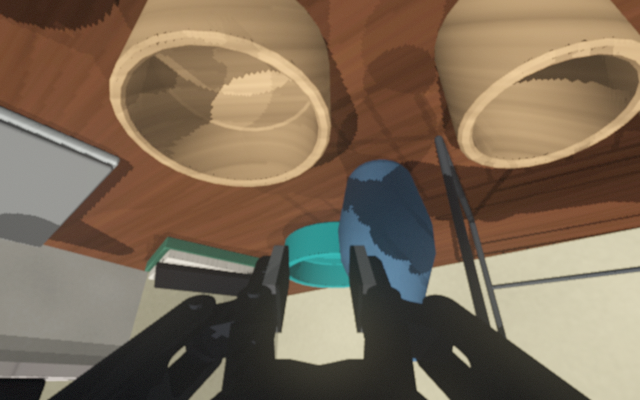

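The picture shows the tub rim at (220,110), the cup to its right at (550,105) and the vase well behind the fingers. The tub fit is steady at (0.393, -0.303). Descending onto its left wall.

send_rows:
  targets: [0.028,0.001,0.031,0,0,0,-0.3,0.028,0.001,0.031,0,0,0,-0.3,0.028,0.001,0.031,0,0,0,-0.3,0.0165,0,0.02,0,0,0,-0.3,0.0105,0,0.013,0,0,0,-0.3,0.008,0,0.01,0,0,0,-0.3,0,0,0,0,0,0,-0.3,0,0,0,0,0,0,-0.3]

```text
time_s: 13.63
ee_pos: [0.4482, -0.2616, 0.0521]
eef_rot: [0.335, 0.288, 0.891, -0.109]
contact_force: [-0.1, 0.3, 0.3]
width: 0.354
grip_force: 0.0
```

```bash
python3 - <<'E'
from h import *
w=(robot.read_camera("wrist")[:,:,::-1].copy(),robot.camera_info("wrist"))
f=gradfit([w],(.393,-.304),.066,(.068,.06),0,span=.009);print(f,np.round(robot.get_state()["contact_force"],1))
legs(gtcp((.393,-.3035),.064,.062))
E
```

```text
(array([ 0.393, -0.304]), 9.21) [-0.4  0.8 -0.4]
tcp [ 0.4483 -0.2619  0.0525] z [ 0.534 -0.388 -0.751] y [ 0.586  0.81  -0.002] q [-0.67 -0.05 -1.08 -0.17  0.03 -0.03] t 13.6833
total m [ 0.0091 -0.0021 -0.0016] n 1 per row [ 0.0181 -0.0042 -0.0031]
```

send_rows:
  targets: [0,0,0,0,0.09,0,-0.3,0,0,0,0,0.09,0,-0.3,0,0,0,0,0,0,-0.3]

```text
time_s: 13.93
ee_pos: [0.4509, -0.2648, 0.0558]
eef_rot: [0.297, 0.293, 0.904, -0.098]
contact_force: [0.1, -1.1, 1.0]
width: 0.346
grip_force: 0.0
```

```bash
python3 - <<'E'
from h import *
print(np.round(robot.get_state()["contact_force"],1))
legs(gtcp((.393,-.3035),.064,.062))
E
```

```text
[ 0.1 -1.1  1. ]
tcp [ 0.4509 -0.2648  0.0558] z [ 0.48  -0.351 -0.804] y [ 0.587  0.809 -0.003] q [-0.67 -0.06 -0.99  0.    0.02 -0.03] t 13.9333
total m [ 0.0157 -0.0013 -0.0003] n 1 per row [ 0.0315 -0.0027 -0.0006]
```

send_rows:
  targets: [0.016,-0.001,0,0,0,0,-0.3,0.016,-0.0015,0,0,0,0,-0.3,0,0,0,0,0,0,-0.3]

```text
time_s: 14.18
ee_pos: [0.4327, -0.2531, 0.0393]
eef_rot: [0.292, 0.294, 0.905, -0.096]
contact_force: [0.5, 0.9, -1.2]
width: 0.347
grip_force: 0.0
```

```bash
python3 - <<'E'
from h import *
print(np.round(robot.get_state()["contact_force"],1))
legs(gtcp((.393,-.3035),.064,.062))
E
```

```text
[ 0.5  0.9 -1.2]
tcp [ 0.4327 -0.2531  0.0393] z [ 0.472 -0.345 -0.812] y [ 0.588  0.809 -0.002] q [-0.67 -0.06 -1.04 -0.03  0.03 -0.04] t 14.1833
total m [-0.0112 -0.0002 -0.0009] n 1 per row [-0.0225 -0.0003 -0.0019]
```

send_rows:
  targets: [-0.0225,0,-0.002,0,0,0,-0.3,0,0,0,0,0,0,-0.3,0,0,0,0,0,0,-0.3]

```text
time_s: 14.43
ee_pos: [0.4433, -0.261, 0.0499]
eef_rot: [0.294, 0.294, 0.904, -0.097]
contact_force: [0.5, 0.2, 0.1]
width: 0.352
grip_force: 0.0
```

```bash
python3 - <<'E'
from h import *
print(np.round(robot.get_state()["contact_force"],1))
legs(gtcp((.393,-.3035),.064,.062))
E
```

```text
[0.5 0.2 0.1]
tcp [ 0.4433 -0.261   0.0499] z [ 0.476 -0.348 -0.808] y [ 0.588  0.809 -0.002] q [-0.67 -0.06 -1.01 -0.01  0.02 -0.04] t 14.4333
total m [0.0055 0.0001 0.    ] n 1 per row [0.0111 0.0001 0.    ]
```

send_rows:
  targets: [0.007,0,0,0,0,0,-0.3,0,0,0,0,0,0,-0.3,0,0,0,0,0,0,-0.6,0,0,0,0,0,0,-1,0,0,0,0,0,0,-1,0,0,0,0,0,0,-1,0,0,0,0,0,0,-1,0,0,0,0,0,0,-1]

```text
time_s: 15.1
ee_pos: [0.4411, -0.2594, 0.0478]
eef_rot: [0.294, 0.294, 0.904, -0.097]
contact_force: [0.2, 0.4, -2.4]
width: 0.038
grip_force: 57.4
```

```bash
python3 - <<'E'
from h import *
s=robot.get_state();p=np.array(s["ee_pos"]);print(np.round(s["contact_force"],1),s["width"],s["grip_force"])
w=(robot.read_camera("wrist")[:,:,::-1].copy(),robot.camera_info("wrist"))
print("tub",gradfit([w],(.393,-.304),.066,(.068,.06),0,span=.009))
legs(gtcp((.393,-.3035),.064,.062))
print("up .1 then");legs(p+[0,0,.11],p+[.08,.05,.11])
E
```

```text
[ 0.2  0.4 -2.4] 0.038076053886681165 57.361559832352214
tub (array([ 0.392, -0.303]), 9.07)
tcp [ 0.4411 -0.2594  0.0479] z [ 0.475 -0.348 -0.808] y [ 0.588  0.809 -0.002] q [-0.67 -0.06 -1.02 -0.01  0.02 -0.04] t 15.15
total m [ 0.0022  0.     -0.0001] n 1 per row [ 0.0044  0.     -0.0001]
up .1 then
tcp [ 0.4411 -0.2594  0.0479] z [ 0.475 -0.348 -0.808] y [ 0.588  0.809 -0.002] q [-0.67 -0.06 -1.02 -0.01  0.02 -0.04] t 15.15
total m [-0.0647 -0.0003 -0.0889] n 4 per row [-0.0324 -0.0001 -0.0444]
total m [-0.0287  0.0875  0.0206] n 3 per row [-0.0191  0.0583  0.0138]
```

send_rows:
  targets: [-0.005,0,-0.007,0,0,0,-1,-0.01,0,-0.0135,0,0,0,-1,-0.01,0,-0.014,0,0,0,-1,-0.01,0,-0.014,0,0,0,-1,0,0,0,0,0,0,-1,0,0,0,0,0,0,-1]

```text
time_s: 15.65
ee_pos: [0.4414, -0.2594, 0.0785]
eef_rot: [0.295, 0.293, 0.904, -0.097]
contact_force: [-0.1, -0.0, -1.7]
width: 0.041
grip_force: 59.4
```

```bash
cat >> h.py <<'E'
from scipy.optimize import differential_evolution
def pot_pose(views,x0,r,wall=.008,h=None,dz=.02,dxy=.015,da=.2):
    G=[]
    for im,i in views:
        g=cv2.GaussianBlur(im,(0,0),1.2).astype(np.float32);gx,gy=cv2.Sobel(g,cv2.CV_32F,1,0),cv2.Sobel(g,cv2.CV_32F,0,1)
        m=np.sqrt((gx**2+gy**2).sum(2));G.append((np.minimum(m,np.percentile(m,97))/m.mean(),i))
    t=np.linspace(0,2*np.pi,120,endpoint=False)
    def f(q):
        M=Ro.from_rotvec([q[3],q[4],0]).as_matrix();s=0
        for k in(r,r-wall):
            P=np.c_[k*np.cos(t),k*np.sin(t),0*t]@M.T+q[:3]
            for m,i in G:
                p=proj(None,P,i).astype(np.float32);s-=cv2.remap(m,p[:,0].copy(),p[:,1].copy(),cv2.INTER_LINEAR).mean()
        return s
    x0=np.r_[x0,0,0];d=np.r_[dxy,dxy,dz,da,da]
    o=differential_evolution(f,list(zip(x0-d,x0+d)),popsize=16,maxiter=70,seed=1,tol=1e-6)
    return o.x.round(4),round(o.fun,2)
E
python3 - <<'E'
from h import *
s=robot.get_state();p=np.array(s["ee_pos"]);print(np.round(s["contact_force"],1),s["width"],s["grip_force"],p)
V=[(robot.read_camera(c)[:,:,::-1].copy(),robot.camera_info(c)) for c in("wrist","scene","side")]
print("w",pot_pose(V[:1],(.393,-.3035,.066+.03),.068)); print("all",pot_pose(V,(.393,-.3035,.066+.03),.068))
E
```

```text
[-0.1 -0.  -1.7] 0.04112222931164033 59.36379871331155 [ 0.44135823 -0.25939238  0.07846867]
w (array([ 0.3913, -0.3005,  0.0819,  0.1706, -0.1047]), np.float64(-9.2))
all (array([ 0.3911, -0.3001,  0.0821,  0.1723, -0.1037]), np.float64(-20.19))
```

The fit shows the tub drooping about 11° in a grip that is too shallow. I'll set it back down and grip it deeper.

send_rows:
  targets: [0.006,0,0.008,0,0,0,-1,0.008,0,0.011,0,0,0,-1,0.006,0,0.008,0,0,0,-1,0.005,0,0.007,0,0,0,-1,0.004,0,0.006,0,0,0,-1,0.003,0,0.004,0,0,0,-1,0.002,0,0.003,0,0,0,-1,0.0015,0,0.002,0,0,0,-1,0,0,0,0,0,0,-0.9,0,0,0,0,0,0,-0.8]

```text
time_s: 16.63
ee_pos: [0.4413, -0.2598, 0.048]
eef_rot: [0.295, 0.294, 0.904, -0.097]
contact_force: [-0.3, 0.2, -0.4]
width: 0.1
grip_force: 0.2
```

send_rows:
  targets: [0,0,0,0,0,0,-0.5,0,0,0,0,0,0,-0.3,0,0,0,0,0,0,-0.3,0,0,0,0,0,0,-0.3]

```text
time_s: 16.97
ee_pos: [0.4414, -0.2598, 0.0481]
eef_rot: [0.295, 0.294, 0.904, -0.097]
contact_force: [0.4, -0.1, -0.0]
width: 0.35
grip_force: 0.0
```

```bash
python3 - <<'E'
from h import *
s=robot.get_state();print(np.round(s["contact_force"],1),s["width"])
V=[(robot.read_camera(c)[:,:,::-1].copy(),robot.camera_info(c)) for c in("wrist","scene","side")]
f=pot_pose(V[:1],(.393,-.3035,.066),.068);print(f);g=gtcp(f[0][:2],.064,.054);legs(g)
E
```

```text
[ 0.4 -0.1 -0. ] 0.3499892195855319
(array([ 0.3907, -0.3022,  0.0643, -0.0047, -0.0011]), np.float64(-9.26))
tcp [ 0.4412 -0.2596  0.0478] z [ 0.476 -0.348 -0.808] y [ 0.588  0.809 -0.002] q [-0.67 -0.06 -1.02 -0.01  0.02 -0.04] t 17.1167
total m [ 0.0092 -0.0002  0.0047] n 1 per row [ 0.0183 -0.0004  0.0094]
```

send_rows:
  targets: [0.009,0,0.005,0,0,0,-0.3,0.009,0,0.0045,0,0,0,-0.3,0,0,0,0,0,0,-0.3,0,0,0,0,0,0,-0.6,0,0,0,0,0,0,-1,0,0,0,0,0,0,-1,0,0,0,0,0,0,-1,0,0,0,0,0,0,-1,0,0,0,0,0,0,-1]

```text
time_s: 17.87
ee_pos: [0.4372, -0.2565, 0.0381]
eef_rot: [0.294, 0.294, 0.905, -0.096]
contact_force: [-0.4, -0.2, -2.6]
width: 0.078
grip_force: 61.3
```

send_rows:
  targets: [-0.005,0,-0.007,0,0,0,-1,-0.01,0,-0.0135,0,0,0,-1,-0.01,0,-0.014,0,0,0,-1,-0.01,0,-0.014,0,0,0,-1,0,0,0,0,0,0,-1,0,0,0,0,0,0,-1]

```text
time_s: 18.37
ee_pos: [0.438, -0.257, 0.0693]
eef_rot: [0.295, 0.293, 0.904, -0.097]
contact_force: [-0.5, -0.3, -2.2]
width: 0.077
grip_force: 61.3
```

```bash
python3 - <<'E'
from h import *
s=robot.get_state();p=np.array(s["ee_pos"]);print(np.round(s["contact_force"],1),s["width"],s["grip_force"],p)
V=[(robot.read_camera(c)[:,:,::-1].copy(),robot.camera_info(c)) for c in("wrist","scene","side")]
print("w",pot_pose(V[:1],(.391,-.302,.066+.025),.068))
legs(p+[0,0,.06])
E
```

```text
[-0.5 -0.3 -2.2] 0.0767637030509654 61.29569149205054 [ 0.43797459 -0.25702659  0.06934878]
w (array([ 0.3845, -0.3169,  0.0891, -0.0449,  0.0043]), np.float64(-6.7))
tcp [ 0.4369 -0.2562  0.0676] z [ 0.475 -0.347 -0.809] y [ 0.588  0.809 -0.002] q [-0.67 -0.12 -1.    0.06  0.02 -0.04] t 18.5167
total m [-0.0374 -0.0001 -0.0491] n 2 per row [-0.0374 -0.0001 -0.0491]
```

```bash
python3 - <<'E'
from h import *
V=[(robot.read_camera(c)[:,:,::-1].copy(),robot.camera_info(c)) for c in("wrist","scene","side")]
print("w",pot_pose(V[:1],(.391,-.302,.09),.068,dxy=.01,dz=.015,da=.25))
print("all",pot_pose(V,(.391,-.302,.09),.068,dxy=.012,dz=.015,da=.25))
E
```

```text
w (array([ 0.3915, -0.3118,  0.0899, -0.0235,  0.0251]), np.float32(-6.36))
all (array([ 0.3838, -0.2965,  0.0951, -0.0105,  0.0115]), np.float64(-18.89))
```

send_rows:
  targets: [-0.012,0,-0.016,0,0,0,-1,-0.022,0,-0.029,0,0,0,-1,-0.024,0,-0.031,0,0,0,-1,-0.024,0,-0.031,0,0,0,-1,-0.012,0,-0.016,0,0,0,-1,0,0,0,0,0,0,-1,0,0,0,0,0,0,-1]

```text
time_s: 19.25
ee_pos: [0.4392, -0.2577, 0.1461]
eef_rot: [0.295, 0.293, 0.904, -0.097]
contact_force: [-0.4, 0.1, -2.2]
width: 0.079
grip_force: 61.3
```

```bash
python3 - <<'E'
from h import *
s=robot.get_state();p=np.array(s["ee_pos"]);print(np.round(s["contact_force"],1),s["width"])
V=[(robot.read_camera(c)[:,:,::-1].copy(),robot.camera_info(c)) for c in("wrist","scene","side")]
M=rot().as_matrix();c=p-.019*M[:,2]-.064*M[:,1];print("expected centre",c)
for v in(V[:1],V[1:],V):print(pot_pose(v,(c[0],c[1],c[2]+.014),.068,dxy=.02,dz=.015,da=.2))
legs(p+[.10,.28,0])
E
```

```text
[-0.4  0.1 -2.2] 0.07872557068679317
expected centre [ 0.39257139 -0.30292062  0.16162121]
(array([ 0.3851, -0.2972,  0.1717, -0.0005,  0.0211]), np.float32(-6.63))
(array([ 0.3874, -0.2919,  0.1754, -0.0527,  0.0384]), np.float64(-11.78))
(array([ 0.389 , -0.2985,  0.1712,  0.0132,  0.0824]), np.float64(-17.39))
tcp [ 0.4377 -0.2565  0.1434] z [ 0.473 -0.346 -0.81 ] y [ 0.588  0.809 -0.002] q [-0.67 -0.27 -0.9   0.32  0.02 -0.04] t 19.4
total m [ 0.0644  0.2852 -0.0505] n 9 per row [ 0.0143  0.0634 -0.0112]
```

send_rows:
  targets: [0.007,0.03,-0.0055,0,0,0,-1,0.0145,0.064,-0.0115,0,0,0,-1,0.0145,0.064,-0.0115,0,0,0,-1,0.0145,0.064,-0.0115,0,0,0,-1,0.0145,0.064,-0.0115,0,0,0,-1,0.0145,0.064,-0.0115,0,0,0,-1,0.0145,0.064,-0.0115,0,0,0,-1,0.0145,0.064,-0.0115,0,0,0,-1,0.0145,0.064,-0.0115,0,0,0,-1,0.006,0.03,-0.005,0,0,0,-1]

```text
time_s: 20.23
ee_pos: [0.5416, 0.0261, 0.1474]
eef_rot: [0.294, 0.292, 0.905, -0.095]
contact_force: [-0.0, -0.5, -3.0]
width: 0.078
grip_force: 61.3
```

```bash
python3 - <<'E'
from h import *
s=robot.get_state();M=rot().as_matrix();h=np.arctan2(M[1,2],M[0,2]);print("heading",h,"tilt",np.arccos(-M[2,2]),s["ee_pos"],s["width"])
a=-.06-h;print("turn",a,"normalised total",(M.T@[0,0,a]/.5).round(3), np.round(s["qpos"],2))
E
```

```text
heading -0.6253789175479068 tilt 0.6282325512646382 [0.54155996 0.02610412 0.14736963] 0.0784786934227309
turn 0.5653789175479067 normalised total [-0.665 -0.001 -0.915] [ 0.17 -0.07 -0.71  0.46 -0.44  0.69]
```

send_rows:
  targets: [0,0,0,-0.06,0,-0.083,-1,0,0,0,-0.095,0,-0.131,-1,0,0,0,-0.095,0,-0.131,-1,0,0,0,-0.095,0,-0.131,-1,0,0,0,-0.095,0,-0.131,-1,0,0,0,-0.095,0,-0.131,-1,0,0,0,-0.095,0,-0.131,-1,0,0,0,-0.035,0,-0.046,-1,0,0,0,0,0,0,-1,0,0,0,0,0,0,-1]

```text
time_s: 21.07
ee_pos: [0.5395, 0.0218, 0.147]
eef_rot: [0.308, 0.03, 0.951, -0.011]
contact_force: [0.2, -0.2, -2.6]
width: 0.072
grip_force: 61.4
```

```bash
python3 - <<'E'
from h import *
s=robot.get_state();M=rot().as_matrix();p=np.array(s["ee_pos"]);print("heading",np.arctan2(M[1,2],M[0,2]),"tilt",np.arccos(-M[2,2]),p,s["width"])
V=[(robot.read_camera(c)[:,:,::-1].copy(),robot.camera_info(c)) for c in("wrist","scene","side")]
c=p-.019*M[:,2]-.064*M[:,1];print("expected centre",c)
for v in(V[:1],V[1:],V):print(pot_pose(v,(c[0]-.005,c[1],c[2]+.012),.068,dxy=.02,dz=.015,da=.2))
print("bowl",[gradfit([v],(.614,.0265),.052,(.088,.08),0,span=.009) for v in V])
E
```

```text
heading -0.06807491111446672 tilt 0.6257528558522494 [0.5395118  0.02175261 0.14699224] 0.07225091156432827
expected centre [ 0.52427477 -0.04135653  0.16255081]
(array([ 0.5361, -0.0301,  0.1894,  0.1509,  0.1932]), np.float32(-5.63))
(array([ 0.5187, -0.0434,  0.1727,  0.0775,  0.1044]), np.float64(-10.66))
(array([ 0.5153, -0.0388,  0.1769,  0.0049, -0.008 ]), np.float64(-16.41))
bowl [(array([0.612 , 0.0285]), 6.58), (array([0.613 , 0.0285]), 5.85), (array([0.615 , 0.0325]), 6.44)]
```

```bash
python3 - <<'E'
from h import *
h=[.633,.0845,.106];legs(h,[.633,.0845,.056])
E
```

```text
tcp [0.5402 0.0226 0.1479] z [ 0.586 -0.039 -0.81 ] y [ 0.063  0.998 -0.003] q [-0.08 -0.2  -0.84  0.31  0.01 -0.02] t 21.2167
total m [-0.0474  0.0677  0.0858] n 4 per row [-0.0237  0.0339  0.0429]
total m [0.0293 0.0001 0.0405] n 2 per row [0.0293 0.0001 0.0405]
```

send_rows:
  targets: [-0.008,0.011,0.014,0,0,0,-1,-0.016,0.0225,0.0285,0,0,0,-1,-0.016,0.0225,0.0285,0,0,0,-1,-0.016,0.0225,0.0285,0,0,0,-1,-0.016,0.0225,0.0285,0,0,0,-1,-0.016,0.0225,0.0285,0,0,0,-1,-0.007,0.012,0.015,0,0,0,-1,0,0,0,0,0,0,-1,0,0,0,0,0,0,-1]

```text
time_s: 21.97
ee_pos: [0.6331, 0.0847, 0.1061]
eef_rot: [0.308, 0.029, 0.951, -0.011]
contact_force: [-0.3, -0.1, -1.7]
width: 0.075
grip_force: 61.4
```

```bash
python3 - <<'E'
from h import *;import pickle
s=robot.get_state();M=rot().as_matrix();p=np.array(s["ee_pos"]);print(p,s["width"],np.round(s["contact_force"],1),np.round(s["qpos"],2))
V=[(robot.read_camera(c)[:,:,::-1].copy(),robot.camera_info(c)) for c in("wrist","scene","side")];pickle.dump(V,open("v6.pkl","wb"))
c=p-.019*M[:,2]-.064*M[:,1];print("expected centre",c)
for v in(V[:1],V[1:2],V[2:],V):print(pot_pose(v,(c[0]-.005,c[1],c[2]+.012),.068,dxy=.015,dz=.01,da=.1))
# low-tilt 2D fits
for v in V: print("tub flat",gradfit([v],(c[0]-.004,c[1]),c[2]+.012,(.068,.06),0,span=.015))
print("bowl",[gradfit([v],(.614,.0265),.052,(.088,),0,span=.009) for v in V])
E
```

```text
[0.63311497 0.0846891  0.1061035 ] 0.0751788748133349 [-0.3 -0.1 -1.7] [ 0.07  0.06 -0.71  0.17 -0.08  0.11]
expected centre [0.61803614 0.02154959 0.12169293]
(array([ 0.6161,  0.0291,  0.1384, -0.0899,  0.1   ]), np.float32(-4.66))
(array([ 0.6088,  0.0257,  0.1437, -0.0282, -0.1   ]), np.float64(-5.58))
(array([0.6223, 0.0079, 0.1238, 0.0691, 0.1   ]), np.float64(-5.78))
(array([ 0.6082,  0.0234,  0.1365,  0.0048, -0.0168]), np.float64(-15.34))
tub flat (array([0.611 , 0.0195]), 5.06)
tub flat (array([0.606 , 0.0225]), 5.93)
tub flat (array([0.614 , 0.0165]), 5.58)
bowl [(array([0.613 , 0.0275]), 2.75), (array([0.601 , 0.0135]), 2.81), (array([0.612 , 0.0295]), 3.13)]
```

send_rows:
  targets: [0.003,0,0.01,0,0,0,-1,0.008,0,0.013,0,0,0,-1,0.009,0,0.012,0,0,0,-1,0,0,0,0,0,0,-1,0,0,0,0,0,0,-1]

```text
time_s: 22.53
ee_pos: [0.6342, 0.0836, 0.0852]
eef_rot: [0.307, 0.03, 0.951, -0.011]
contact_force: [-0.7, -0.5, -2.3]
width: 0.079
grip_force: 61.5
```

send_rows:
  targets: [0.006,0,0.008,0,0,0,-1,0.006,0,0.008,0,0,0,-1,0.006,0,0.008,0,0,0,-1,0,0,0,0,0,0,-1]

```text
time_s: 22.87
ee_pos: [0.6341, 0.0838, 0.0701]
eef_rot: [0.307, 0.029, 0.951, -0.011]
contact_force: [-0.1, -0.2, -2.3]
width: 0.072
grip_force: 61.5
```

send_rows:
  targets: [0.004,0,0.0055,0,0,0,-1,0.004,0,0.0055,0,0,0,-1,0.004,0,0.0055,0,0,0,-1,0,0,0,0,0,0,-1]

```text
time_s: 23.2
ee_pos: [0.6346, 0.0838, 0.0606]
eef_rot: [0.308, 0.029, 0.951, -0.011]
contact_force: [-1.1, -0.7, -1.7]
width: 0.076
grip_force: 61.5
```

send_rows:
  targets: [0.003,0,0.004,0,0,0,-1,0.003,0,0.004,0,0,0,-1,0.003,0,0.004,0,0,0,-1,0,0,0,0,0,0,-1]

```text
time_s: 23.53
ee_pos: [0.6347, 0.0838, 0.0534]
eef_rot: [0.308, 0.029, 0.951, -0.011]
contact_force: [-0.4, 0.2, -2.3]
width: 0.077
grip_force: 61.4
```

send_rows:
  targets: [0.002,0,0.003,0,0,0,-1,0,0,0,0,0,0,-1]

```text
time_s: 23.7
ee_pos: [0.6352, 0.0838, 0.0522]
eef_rot: [0.309, 0.029, 0.951, -0.011]
contact_force: [-0.4, 0.1, -2.5]
width: 0.08
grip_force: 61.5
```

send_rows:
  targets: [0.002,0,0.003,0,0,0,-1,0,0,0,0,0,0,-1]

```text
time_s: 23.87
ee_pos: [0.6353, 0.0838, 0.0504]
eef_rot: [0.309, 0.029, 0.951, -0.011]
contact_force: [0.1, -0.2, -2.1]
width: 0.077
grip_force: 61.5
```

send_rows:
  targets: [0.0012,0,0.0016,0,0,0,-1,0,0,0,0,0,0,-1]

```text
time_s: 24.03
ee_pos: [0.6353, 0.0838, 0.0495]
eef_rot: [0.309, 0.029, 0.951, -0.011]
contact_force: [-0.3, -0.4, -2.5]
width: 0.073
grip_force: 61.5
```

send_rows:
  targets: [0.0012,0,0.0016,0,0,0,-1,0,0,0,0,0,0,-1]

```text
time_s: 24.2
ee_pos: [0.6353, 0.0838, 0.0485]
eef_rot: [0.309, 0.029, 0.951, -0.011]
contact_force: [-0.1, 1.0, -2.8]
width: 0.078
grip_force: 61.5
```

send_rows:
  targets: [0.0012,0,0.0016,0,0,0,-1,0,0,0,0,0,0,-1]

```text
time_s: 24.37
ee_pos: [0.6352, 0.0838, 0.0474]
eef_rot: [0.309, 0.029, 0.951, -0.011]
contact_force: [-0.5, 0.0, -2.5]
width: 0.078
grip_force: 61.5
```

send_rows:
  targets: [0.0012,0,0.0016,0,0,0,-1,0,0,0,0,0,0,-1]

```text
time_s: 24.53
ee_pos: [0.6352, 0.0839, 0.0464]
eef_rot: [0.309, 0.029, 0.951, -0.011]
contact_force: [-0.3, -1.1, -2.4]
width: 0.079
grip_force: 61.5
```

send_rows:
  targets: [0.0012,0,0.0016,0,0,0,-1,0,0,0,0,0,0,-1]

```text
time_s: 24.7
ee_pos: [0.6357, 0.084, 0.0461]
eef_rot: [0.309, 0.029, 0.95, -0.011]
contact_force: [-1.7, -0.2, 0.0]
width: 0.081
grip_force: 61.7
```

send_rows:
  targets: [0,0,0,0,0,0,-0.9,0,0,0,0,0,0,-0.8,0,0,0,0,0,0,-0.7,0,0,0,0,0,0,-0.65,0,0,0,0,0,0,-0.65,0,0,0,0,0,0,-0.65]

```text
time_s: 25.2
ee_pos: [0.6357, 0.0838, 0.046]
eef_rot: [0.309, 0.029, 0.95, -0.011]
contact_force: [-0.4, -0.3, -0.3]
width: 0.174
grip_force: 0.0
```

```bash
python3 - <<'E'
from h import *
s=robot.get_state();M=rot().as_matrix();p=np.array(s["ee_pos"]);print(p,s["width"],np.round(s["contact_force"],1))
V=[(robot.read_camera(c)[:,:,::-1].copy(),robot.camera_info(c)) for c in("wrist","scene","side")]
for v in V+[0]: print("tub",gradfit([v] if v else V,(.612,.021),.074,(.068,.06),0,span=.012))
legs(p+[0,0,.05],p+[-.08,0,.09])
E
```

```text
[0.63569639 0.083813   0.04596688] 0.17408248495731823 [-0.4 -0.3 -0.3]
tub (array([0.61 , 0.024]), 5.41)
tub (array([0.61 , 0.021]), 6.44)
tub (array([0.623, 0.024]), 5.43)
tub (array([0.61 , 0.024]), 16.43)
tcp [0.6354 0.0838 0.0457] z [ 0.587 -0.039 -0.809] y [ 0.063  0.998 -0.003] q [ 0.07  0.17 -0.76  0.01 -0.08  0.11] t 25.35
total m [-0.0297 -0.0001 -0.0405] n 2 per row [-0.0297 -0.0001 -0.0405]
total m [ 0.0411 -0.0051 -0.0793] n 3 per row [ 0.0274 -0.0034 -0.0529]
```

send_rows:
  targets: [-0.008,0,-0.011,0,0,0,-0.65,-0.015,0,-0.02,0,0,0,-0.65,-0.018,0,-0.025,0,0,0,-0.65,-0.018,0,-0.025,0,0,0,-0.5,0.02,-0.001,-0.04,0,0,0,-0.3,0.02,-0.001,-0.04,0,0,0,-0.3,0.02,-0.001,-0.04,0,0,0,-0.3,0.02,-0.001,-0.04,0,0,0,-0.3,0,-0.05,0,0,0,0,-0.3,0,-0.05,0,0,0,0,-0.3]

```text
time_s: 26.18
ee_pos: [0.5524, 0.0382, 0.1387]
eef_rot: [0.31, 0.028, 0.95, -0.01]
contact_force: [1.0, 0.2, -0.5]
width: 0.356
grip_force: 0.0
```

send_rows:
  targets: [0,-0.05,0,0,-0.09,0,-0.3,0,-0.05,0,0,-0.09,0,-0.3,0,0,0,0,0,0,-0.3,0,0,0,0,0,0,-0.3]

```text
time_s: 26.52
ee_pos: [0.5485, -0.014, 0.1367]
eef_rot: [0.351, 0.03, 0.936, -0.013]
contact_force: [0.1, 0.1, 0.3]
width: 0.349
grip_force: 0.0
```

```bash
python3 - <<'E'
from h import *;import pickle
s=robot.get_state();M=rot().as_matrix();p=np.array(s["ee_pos"]);print(p,s["width"],np.round(s["contact_force"],1),"tilt",np.arccos(-M[2,2]))
V=[(robot.read_camera(c)[:,:,::-1].copy(),robot.camera_info(c)) for c in("wrist","scene","side")];pickle.dump(V,open("v7.pkl","wb"))
for v in V+[0]:
    v=[v] if v else V
    print("cup",gradfit(v,(.482,-.138),.082,(.047,.039),0,span=.012),"tub",gradfit(v,(.612,.023),.074,(.068,.06),0,span=.012),"bowl",gradfit(v,(.614,.0275),.052,(.088,.08),0,span=.009))
print("tub pose",pot_pose(V,(.612,.022,.074),.068,da=.15,dz=.012))
g=gtcp((.482,-.138),.043,.070);legs(g+[0,0,.06],g)
E
```

```text
[ 0.54850914 -0.01396414  0.13666277] 0.3490031087017265 [0.1 0.1 0.3] tilt 0.7172076351501171
cup (array([ 0.483, -0.137]), 6.84) tub (array([0.612, 0.022]), 7.47) bowl (array([0.614 , 0.0285]), 6.94)
cup (array([ 0.482, -0.137]), 8.89) tub (array([0.611, 0.02 ]), 6.35) bowl (array([0.613 , 0.0275]), 6.39)
cup (array([ 0.469, -0.125]), 8.24) tub (array([0.61 , 0.022]), 7.33) bowl (array([0.613 , 0.0275]), 7.52)
cup (array([ 0.483, -0.137]), 23.13) tub (array([0.612, 0.021]), 20.66) bowl (array([0.614 , 0.0285]), 20.59)
tub pose (array([ 0.6111,  0.0215,  0.0748, -0.0061,  0.0043]), np.float64(-18.82))
tcp [ 0.5506 -0.0123  0.1382] z [ 0.658 -0.043 -0.752] y [ 0.062  0.998 -0.003] q [-0.19 -0.19 -0.92  0.13  0.08 -0.09] t 26.6667
total m [ 0.0512 -0.0867 -0.0146] n 3 per row [ 0.0341 -0.0578 -0.0098]
total m [0.0395 0.0002 0.0451] n 2 per row [0.0395 0.0002 0.0451]
```

send_rows:
  targets: [0.0256,-0.0433,-0.0073,0,0,0,-0.3,0.0256,-0.0433,-0.0073,0,0,0,-0.3,0.0256,-0.0433,-0.0073,0,0,0,-0.3,0.0256,-0.0433,-0.0073,0,0,0,-0.3,0,0,0,0,0,0,-0.3,0,0,0,0,0,0,-0.3]

```text
time_s: 27.17
ee_pos: [0.4966, -0.0967, 0.1151]
eef_rot: [0.351, 0.03, 0.936, -0.012]
contact_force: [0.5, -0.1, 0.2]
width: 0.347
grip_force: 0.0
```

```bash
python3 - <<'E'
from h import *
V=[(robot.read_camera(c)[:,:,::-1].copy(),robot.camera_info(c)) for c in("wrist","scene")]
for v in V: print("cup",gradfit([v],(.482,-.138),.082,(.047,.039),0,span=.009))
legs(gtcp((.4825,-.137),.043,.070))
E
```

```text
cup (array([ 0.482, -0.137]), 9.82)
cup (array([ 0.482, -0.137]), 7.93)
tcp [ 0.4975 -0.0956  0.1157] z [ 0.658 -0.042 -0.752] y [ 0.061  0.998 -0.003] q [-0.49 -0.25 -1.01  0.13  0.28 -0.33] t 27.2667
total m [0.0394 0.0009 0.0452] n 2 per row [0.0394 0.0009 0.0452]
```

send_rows:
  targets: [0.024,0.001,0.028,0,0,0,-0.3,0.024,0.001,0.028,0,0,0,-0.3,0.016,0,0.018,0,0,0,-0.3,0.009,0,0.01,0,0,0,-0.3,0.006,0,0.0064,0,0,0,-0.3,0,0,0,0,0,0,-0.3,0,0,0,0,0,0,-0.3]

```text
time_s: 27.85
ee_pos: [0.5, -0.0961, 0.0572]
eef_rot: [0.35, 0.028, 0.936, -0.012]
contact_force: [0.4, 0.2, 0.1]
width: 0.35
grip_force: 0.0
```

```bash
python3 - <<'E'
from h import *
print(np.round(robot.get_state()["contact_force"],1));legs(gtcp((.482,-.137),.043,.070))
E
```

```text
[0.4 0.2 0.1]
tcp [ 0.5    -0.0961  0.0572] z [ 0.655 -0.042 -0.754] y [ 0.061  0.998 -0.002] q [-0.49 -0.09 -1.07 -0.08  0.27 -0.33] t 27.85
total m [ 0.0033  0.0011 -0.0008] n 1 per row [ 0.0065  0.0021 -0.0016]
```

send_rows:
  targets: [0,0.002,0,0,0,0,-0.6,0,0,0,0,0,0,-1,0,0,0,0,0,0,-1,0,0,0,0,0,0,-1,0,0,0,0,0,0,-1,0,0,0,0,0,0,-1]

```text
time_s: 28.35
ee_pos: [0.5, -0.0957, 0.0577]
eef_rot: [0.351, 0.029, 0.936, -0.012]
contact_force: [-1.8, 1.2, 5.3]
width: 0.075
grip_force: 60.1
```

send_rows:
  targets: [-0.006,0,-0.007,0,0,0,-1,-0.013,0,-0.015,0,0,0,-1,-0.02,0,-0.023,0,0,0,-1,-0.022,0,-0.025,0,0,0,-1,-0.022,0,-0.025,0,0,0,-1,-0.022,0,-0.025,0,0,0,-1,-0.012,0,-0.014,0,0,0,-1,0,0,0,0,0,0,-1,0,0,0,0,0,0,-1]

```text
time_s: 29.1
ee_pos: [0.4986, -0.0952, 0.1451]
eef_rot: [0.349, 0.029, 0.936, -0.012]
contact_force: [-0.4, 0.1, -1.2]
width: 0.078
grip_force: 59.7
```

```bash
python3 - <<'E'
from h import *
s=robot.get_state();M=rot().as_matrix();p=np.array(s["ee_pos"]);print(p,s["width"],np.round(s["contact_force"],1))
V=[(robot.read_camera(c)[:,:,::-1].copy(),robot.camera_info(c)) for c in("wrist","scene","side")]
c=p-.019*M[:,2]-.043*M[:,1];print("expected centre",c)
for v in(V[:1],V[1:2],V[:2],V):print(pot_pose(v,(c[0]-.003,c[1],c[2]+.012),.047,dxy=.015,dz=.015,da=.15))
print(np.round(robot.get_state()["qpos"],2))
E
```

```text
[ 0.49863604 -0.09520268  0.1451029 ] 0.07824900412025122 [-0.4  0.1 -1.2]
expected centre [ 0.48352033 -0.13730673  0.15955158]
(array([ 0.4718, -0.1345,  0.1707, -0.0046, -0.0234]), np.float64(-7.79))
(array([ 0.4762, -0.1322,  0.1749, -0.0959, -0.0484]), np.float64(-5.91))
(array([ 0.4723, -0.1348,  0.1705, -0.0079, -0.0238]), np.float64(-13.48))
(array([ 0.4722, -0.1348,  0.1705, -0.0063, -0.024 ]), np.float32(-19.18))
[-0.49 -0.3  -0.96  0.24  0.27 -0.33]
```

```bash
python3 - <<'E'
from h import *
legs([.60,.0568,.143],[.6379,.0568,.141],[.6379,.0568,.091])
E
```

```text
tcp [ 0.4977 -0.0946  0.1432] z [ 0.652 -0.041 -0.757] y [ 0.062  0.998 -0.001] q [-0.49 -0.3  -0.96  0.24  0.27 -0.33] t 29.25
total m [-0.0701  0.1574  0.0606] n 6 per row [-0.0234  0.0525  0.0202]
total m [-0.0273  0.0024  0.0262] n 2 per row [-0.0273  0.0024  0.0262]
total m [0.0326 0.     0.0379] n 2 per row [0.0326 0.     0.0379]
```

send_rows:
  targets: [-0.009,0.021,0.008,0,0,0,-1,-0.0187,0.042,0.0161,0,0,0,-1,-0.0187,0.042,0.0161,0,0,0,-1,-0.0187,0.042,0.0161,0,0,0,-1,-0.0187,0.042,0.0161,0,0,0,-1,-0.0187,0.042,0.0161,0,0,0,-1,-0.0187,0.042,0.0161,0,0,0,-1,-0.0187,0.042,0.0161,0,0,0,-1,0,0,0,0,0,0,-1,0,0,0,0,0,0,-1]

```text
time_s: 30.08
ee_pos: [0.6007, 0.0574, 0.1436]
eef_rot: [0.348, 0.028, 0.937, -0.012]
contact_force: [0.1, -0.4, -2.1]
width: 0.078
grip_force: 60.1
```

```bash
python3 - <<'E'
from h import *
print(np.round(robot.get_state()["contact_force"],1))
V=[(robot.read_camera(c)[:,:,::-1].copy(),robot.camera_info(c)) for c in("wrist","scene","side")]
p=np.array(robot.get_state()["ee_pos"])
print("cup",pot_pose(V,(p[0]-.026,p[1]-.04,p[2]+.025),.047,dxy=.012,dz=.012,da=.1),p)
print("tub",gradfit(V,(.612,.022),.074,(.068,.06),0,span=.009),"bowl",gradfit(V,(.614,.0275),.052,(.088,.08),0,span=.009))
legs([.6379,.0568,.141])
E
```

```text
[ 0.1 -0.4 -2.1]
cup (array([ 0.5751,  0.0161,  0.1696, -0.0066, -0.0191]), np.float64(-15.17)) [0.59967363 0.05563452 0.14361134]
tub (array([0.609, 0.02 ]), 15.68) bowl (array([0.611 , 0.0275]), 18.08)
tcp [0.5997 0.0556 0.1436] z [ 0.652 -0.043 -0.757] y [ 0.063  0.998 -0.002] q [ 0.01 -0.09 -0.82  0.13 -0.05  0.06] t 30.2333
total m [-0.0271  0.0036  0.0268] n 2 per row [-0.0271  0.0036  0.0268]
```

send_rows:
  targets: [-0.01,0.001,0.01,0,0,0,-1,-0.015,0.002,0.015,0,0,0,-1,-0.015,0.002,0.015,0,0,0,-1,-0.0135,0.002,0.0125,0,0,0,-1,0,0,0,0,0,0,-1,0,0,0,0,0,0,-1]

```text
time_s: 30.73
ee_pos: [0.6398, 0.0572, 0.1432]
eef_rot: [0.35, 0.029, 0.936, -0.012]
contact_force: [-0.0, 1.0, -2.0]
width: 0.076
grip_force: 60.1
```

```bash
python3 - <<'E'
from h import *
s=robot.get_state();p=np.array(s["ee_pos"]);print(np.round(s["contact_force"],1))
V=[(robot.read_camera(c)[:,:,::-1].copy(),robot.camera_info(c)) for c in("wrist","scene","side")]
for v in (V[:1],V):print("cup",pot_pose(v,(p[0]-.026,p[1]-.04,p[2]+.025),.047,dxy=.012,dz=.012,da=.1))
legs([p[0],p[1],p[2]-.05])
E
```

```text
[-0.  1. -2.]
cup (array([0.6063, 0.0178, 0.1757, 0.049 , 0.0878]), np.float64(-5.99))
cup (array([ 0.6155,  0.015 ,  0.1687,  0.014 , -0.0249]), np.float32(-14.91))
tcp [0.6382 0.0575 0.1425] z [ 0.653 -0.042 -0.756] y [ 0.062  0.998 -0.002] q [ 0.01 -0.01 -0.75  0.12 -0.05  0.06] t 30.8833
total m [ 0.031  -0.0001  0.0383] n 2 per row [ 0.031  -0.0001  0.0383]
```

send_rows:
  targets: [0.008,0,0.01,0,0,0,-1,0.012,0,0.0148,0,0,0,-1,0.012,0,0.0148,0,0,0,-1,0,0,0,0,0,0,-1]

```text
time_s: 31.22
ee_pos: [0.637, 0.0574, 0.1142]
eef_rot: [0.347, 0.029, 0.937, -0.012]
contact_force: [-0.9, 0.4, -2.0]
width: 0.075
grip_force: 60.1
```

send_rows:
  targets: [0.009,0,0.011,0,0,0,-1,0.009,0,0.011,0,0,0,-1,0.008,0,0.01,0,0,0,-1,0,0,0,0,0,0,-1]

```text
time_s: 31.55
ee_pos: [0.6389, 0.0572, 0.0947]
eef_rot: [0.348, 0.029, 0.937, -0.012]
contact_force: [-0.2, -0.2, -1.1]
width: 0.073
grip_force: 60.1
```

send_rows:
  targets: [0.005,0,0.006,0,0,0,-1,0.005,0,0.006,0,0,0,-1,0,0,0,0,0,0,-1]

```text
time_s: 31.8
ee_pos: [0.64, 0.0572, 0.0883]
eef_rot: [0.349, 0.029, 0.937, -0.012]
contact_force: [-0.2, -0.0, -2.3]
width: 0.067
grip_force: 60.1
```

send_rows:
  targets: [0.0028,0,0.0029,0,0,0,-1,0.0028,0,0.0029,0,0,0,-1,0.0028,0,0.0029,0,0,0,-1,0.0028,0,0.0029,0,0,0,-1,0,0,0,0,0,0,-1]

```text
time_s: 32.22
ee_pos: [0.6396, 0.0572, 0.0805]
eef_rot: [0.349, 0.029, 0.936, -0.012]
contact_force: [0.0, -0.1, -1.4]
width: 0.074
grip_force: 60.1
```

send_rows:
  targets: [0.0026,0,0.003,0,0,0,-1,0,0,0,0,0,0,-1]

```text
time_s: 32.38
ee_pos: [0.6398, 0.0572, 0.0788]
eef_rot: [0.35, 0.029, 0.936, -0.012]
contact_force: [-0.6, -0.2, -1.2]
width: 0.078
grip_force: 60.1
```

send_rows:
  targets: [0.0013,0,0.0015,0,0,0,-1,0,0,0,0,0,0,-1]

```text
time_s: 32.55
ee_pos: [0.6399, 0.0572, 0.078]
eef_rot: [0.35, 0.029, 0.936, -0.012]
contact_force: [0.1, -0.4, -0.6]
width: 0.075
grip_force: 60.1
```

send_rows:
  targets: [0.0013,0,0.0015,0,0,0,-1,0,0,0,0,0,0,-1]

```text
time_s: 32.72
ee_pos: [0.6399, 0.0572, 0.077]
eef_rot: [0.35, 0.029, 0.936, -0.012]
contact_force: [-0.6, 0.5, -0.7]
width: 0.073
grip_force: 60.1
```

send_rows:
  targets: [0.0013,0,0.0015,0,0,0,-1,0,0,0,0,0,0,-1]

```text
time_s: 32.88
ee_pos: [0.6399, 0.0572, 0.0759]
eef_rot: [0.35, 0.029, 0.936, -0.012]
contact_force: [0.2, -1.0, -1.0]
width: 0.075
grip_force: 60.1
```

send_rows:
  targets: [0.0013,0,0.0015,0,0,0,-1,0,0,0,0,0,0,-1]

```text
time_s: 33.05
ee_pos: [0.6399, 0.0572, 0.0749]
eef_rot: [0.35, 0.029, 0.936, -0.012]
contact_force: [-0.3, -0.2, -1.6]
width: 0.077
grip_force: 60.1
```

send_rows:
  targets: [0.0013,0,0.0015,0,0,0,-1,0,0,0,0,0,0,-1]

```text
time_s: 33.22
ee_pos: [0.6399, 0.0572, 0.0739]
eef_rot: [0.35, 0.029, 0.936, -0.012]
contact_force: [-0.0, 0.4, -0.4]
width: 0.075
grip_force: 60.1
```

send_rows:
  targets: [0.0013,0,0.0015,0,0,0,-1,0,0,0,0,0,0,-1]

```text
time_s: 33.38
ee_pos: [0.6406, 0.0572, 0.0737]
eef_rot: [0.35, 0.029, 0.936, -0.012]
contact_force: [-1.3, -1.0, 0.5]
width: 0.075
grip_force: 60.5
```

send_rows:
  targets: [0.0006,0,0.0008,0,0,0,-1,0,0,0,0,0,0,-1]

```text
time_s: 33.55
ee_pos: [0.6409, 0.0573, 0.0737]
eef_rot: [0.351, 0.029, 0.936, -0.012]
contact_force: [-1.9, 0.3, 4.7]
width: 0.073
grip_force: 61.0
```

Seated: contact came at TCP z 0.0737, as computed. I'll release gently and lift straight up.

send_rows:
  targets: [-0.0004,0,-0.0006,0,0,0,-0.9,0,0,0,0,0,0,-0.8,0,0,0,0,0,0,-0.7,0,0,0,0,0,0,-0.65,0,0,0,0,0,0,-0.65,0,0,0,0,0,0,-0.65]

```text
time_s: 34.05
ee_pos: [0.64, 0.0572, 0.0729]
eef_rot: [0.35, 0.029, 0.936, -0.012]
contact_force: [0.2, -1.2, 0.9]
width: 0.178
grip_force: 0.3
```

send_rows:
  targets: [-0.006,0,-0.007,0,0,0,-0.65,-0.012,0,-0.014,0,0,0,-0.65,-0.018,0,-0.021,0,0,0,-0.65,-0.018,0,-0.021,0,0,0,-0.65,0.015,0,-0.045,0,0,0,-0.65,0.015,0,-0.045,0,0,0,-0.65,0.015,0,-0.045,0,0,0,-0.65,0.015,0,-0.045,0,0,0,-0.65,0,0,-0.04,0,0,0,-0.65,0,0,0,0,0,0,-0.65]

```text
time_s: 34.88
ee_pos: [0.5443, 0.0638, 0.1805]
eef_rot: [0.351, 0.028, 0.936, -0.011]
contact_force: [0.1, -0.4, 0.2]
width: 0.175
grip_force: 0.0
```

```bash
python3 - <<'E'
from h import *
s=robot.get_state();print(np.round(s["ee_pos"],3),np.round(s["contact_force"],1),s["width"])
V=[(robot.read_camera(c)[:,:,::-1].copy(),robot.camera_info(c)) for c in("wrist","scene","side")]
for n,x0,r in(("cup",(.613,.017,.098),.047),("tub",(.612,.022,.074),.068),("bowl",(.614,.0275,.052),.088)):
    print(n,pot_pose(V,x0,r,da=.12,dz=.015),pot_pose(V[:1],x0,r,da=.12,dz=.015),[gradfit([v],x0,x0[2],(r,r-.008),0,span=.009) for v in V])
E
```

```text
[0.544 0.064 0.181] [ 0.1 -0.4  0.2] 0.17497514084415097
cup (array([ 6.161e-01,  1.400e-02,  9.710e-02, -5.500e-03, -3.000e-04]), np.float64(-15.44)) (array([ 0.619 ,  0.0134,  0.0952, -0.0097, -0.0111]), np.float64(-5.11)) [(array([0.615, 0.014]), 5.57), (array([0.616, 0.014]), 5.38), (array([0.616, 0.009]), 6.48)]
tub (array([ 0.6115,  0.0209,  0.0732, -0.0089,  0.0115]), np.float64(-16.34)) (array([ 0.6125,  0.0208,  0.0723, -0.0049,  0.0045]), np.float32(-5.42)) [(array([0.611, 0.021]), 5.84), (array([0.612, 0.021]), 5.89), (array([0.612, 0.022]), 6.47)]
bowl (array([ 0.6128,  0.0281,  0.0515, -0.0048,  0.0068]), np.float64(-17.07)) (array([ 6.142e-01,  2.810e-02,  5.010e-02, -1.900e-03, -3.000e-04]), np.float64(-6.28)) [(array([0.613 , 0.0275]), 6.56), (array([0.605 , 0.0215]), 5.78), (array([0.613 , 0.0285]), 6.53)]
```

All three rims are at the expected heights (97, 73 and 52 mm) and level. The centre offsets are about 8 mm cup to tub and 7 mm tub to bowl, inside the limits, and the gripper is clear.

```bash
python3 -c "
from station import robot
print(robot.sign_off())"
```

```text
the job is handed in; nothing more can be done
None
```

The job is handed in: by my last camera fits the tub sits flat in the bowl and the pencil pot flat in the tub, with the bowl where it began. I don't have the judge's result.

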